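Free the pawl of a ratchet sample lift and lower the cup

ROBOT

A 6-joint arm with a two-finger parallel gripper is mounted at the origin on a cart in front of the work surface, level with it; the furniture and walls round the work are solid. World frame = base frame: x ahead of the robot, y to its left, z up, the work surface at z = 0. Lengths are in m, angles in rad, forces in N, time in s.
With the tool pointing down it reaches from about 0.375 to 0.9 m from the base axis. Payload 3.1 kg.
Tool frame: the origin (TCP) lies midway between the tips of the shut fingers; the grasp point (between the pads) lies 19 mm behind it; z points along the fingers, x is the direction in which the jaws open and shut, and the axes are right-handed (so a half turn about z gives the same grasp; the last joint's range is limited). The gripper opens to 87 mm and grips with 3 to 60 N. Pads are 19 mm wide; open, the fingers measure 117 mm over their backs; the gripper's body (75 mm by 190 mm) begins 51 mm behind the grasp point.
Start: joints at [-1.405, 0.527, 1.433, -0, 1.181, -0.178], TCP at [0.211, -0.588, 0.223] pointing down, gripper open.
Joint ranges: [-3.08, 3.08], [-0.75, 2.2], [0.22, 2.44], [-1.43, 4.57], [0, 2.65], [-2.85, 2.85]. Speed limits (rad/s): [2.79, 2.79, 3.14, 3.14, 3.14, 3.14].

INTERFACE

Orientations are given as a unit quaternion [x, y, z, w].
In Python, from rig import * gives the robot as it stands.
- The arm moves only by the tool drive_tool, never from a script. Its argument "plan" is a list of rows, each an object with "offset": the shift along the tool's x, y, z in cm, a list of three; "delta_rot": the turn, a rotation vector about the tool's x, y, z in degrees, a list of three; "jaw": the finger opening in cm, from 0 to 8.7. In form: [{"offset": [dx, dy, dz], "delta_rot": [wx, wy, wz], "jaw": jaw}, ...]. A call has exactly 8 rows; each row is the pose to reach, as a shift and turn from the pose commanded when the call began, along the tool's axes at that moment; what a row does not reach only later rows make up. A row lasts 1/12 s, in which the tool goes at most 41.7 mm and 7.16 degrees, less where a joint would pass 70% of its speed; a pose out of reach is approached as far as the arm can. A call with a gripper value outside its range is refused whole. The fingers move at their own pace and stop on an object; "squeeze" is the grip in N (left out, the last holds). Time passes only in rows, so rows that repeat a pose let the fingers close, or fill a call up. It gives the time, the measured TCP pose, the force and the opening at its end, in the units of the state.
- get_obs(): the state, without advancing time (a new reading comes with each control period).
- camera(name): name is "scene" or "top" or "wrist"; returns the picture (384x512x3 uint8, red, green, blue); there is no depth.
- calibration(name): a dict with "K" (3x3 intrinsics, pixels), "pose" (4x4, takes a point from camera to world coordinates); the wrist camera has in their place "tool_from_camera" (4x4, takes a point from camera to tool coordinates, whose origin is the TCP and whose axes are the tool frame's). Camera axes: x right, y down, z forward; pixel columns grow to the right and rows downward; lengths in m; the calibration is good to about 2 mm. A picture is of the moment at which its call begins: read the wrist's pose just before it. calibration takes no time and is no camera call.
- hand_in(): hands the job in, once; it reports no verdict.
The state is a dict: "time": time; "q": joint angles; "joint_velocities": joint speeds; "joint_torque": joint torques, N m; "position": TCP position; "tool_rot": TCP orientation; "ft_force": force on the tool from outside, world axes, zero at the start; "moment": the same for the moment, N m; "grip_width": finger opening in m.
Only numpy, scipy, OpenCV 4.12 (cv2) and the standard library are available. Lean on these libraries where they do the work, as an engineer would, in place of code of your own. Each camera call takes 0.05 s, during which the arm holds its last target.

TASK

Take the blue-handled release rod from its rest, put its steel end under the red pawl of the sample lift and flick the pawl up and over, out of the teeth, pressing it gently fully back against its rubber-tipped stop screw. Then slowly press the yellow tab down until the cup carriage has landed firmly on the rubber buffer below it, and lay the rod back in its rest as it was. Use light forces throughout, do not drop the carriage, and leave the other things on the worktop alone.

Things in the scene. Friction and masses are not known exactly. Their poses are not given: they have to be found in the camera images.
- stand: Ratchet lift, fixed. Origin on the worktop; x away from the robot, y left, z up; mm in this frame: base x -75..75, y -100..125, 12 high; upright aluminium plate, front face at x 16, y -95..120, up to z 172. Pawl, toothed bar and stop screw lie in front of it, in x -7..7. Pawl pivot: along x at y 53, z 110.
- pawl (a joint): Red pawl's angle, rad. 0: engaged, arm 45 deg up to the right (-y), blocking the carriage. Grows as the arm swings up and over to the left (+y): it points at 45 deg + angle, from -y over +z to +y. Stiff pivot (0.07 N m, about 2 N at 35 mm), stays where left. It meets the stop screw somewhere in 0.90..1.25; the screw's depth differs every time and is not measured: feel for it.
- pawl_arm: Red pawl arm, 9 mm thick, 14 mm deep along x, ends 68 mm from the pivot. Origin on the pivot axis at mid-depth, turns with the pawl. The rod goes below the arm, into the free space between arm and teeth (rod axis clear 32 mm right of and 11 mm above the pivot). Never push it with over 15 N; 4 to 9 N on the stop is right.
- pawl_nose (a point): Point at the free end of the pawl arm, 68 mm from the pivot.
- stop_block: Dark block on the upright with a brass stop screw along y, left of the pawl, with a sprung rubber tip (10 mm dia, 2 N/mm, 6 mm travel) facing -y. Origin listed = stand's origin; the tip's end is at y 64 to 76 (unmeasured), z 152 in the stand's frame. The pawl is fully back once the rod presses it on this tip with over 1 N for 0.2 s.
- lift (a joint): Downward travel of the cup carriage, m; starts near 0, grows downwards. Stiff guide: moving it down takes 2 to 5 N on the tab, and it stays where left. With the pawl engaged it is blocked at about 0.006. It lands on the buffer somewhere in 0.025..0.055, different every time: feel for it.
- carriage: Steel toothed bar (y 0..-16 of the stand, tooth tips at y 10, z 169, 141, 113 at lift 0), yellow tab on top, and a holder with a fixed cup (44 dia, x -39..11, y -31..-81, z 125..185) at its right. Origin: centre of the cup's underside. Never push it with over 15 N, nor move it down faster than 0.12 m/s.
- tab_top (a point): Centre of the upper face of the round yellow press tab (36 dia, 8 thick) on top of the toothed bar; in the stand's frame at x -10, y -8, z 225 minus the lift travel. It can be pressed with the rod or closed fingertips.
- buffer_seat: Landing buffer on the base under the toothed bar: brass post of unmeasured height with a sprung rubber pad (20 dia, 1.5 N/mm, 8 mm travel). Origin listed = stand's origin. Landed: the bar is pressed on the pad with over 1 N for 0.2 s, and then stays bearing on it.
- rod: Release rod, 162 mm long, 70 g. Origin at the middle of its blue handle (80 long, 14 x 14 square), axis along its x; the 8 mm steel shaft runs from x 40 to the tip at x 122 mm. Best held at the middle of the handle.
- rod_tip (a point): End of the rod's steel shaft.
- rest: Grey fixed rest for the rod: foot 150 x 34 x 8 mm, two flared cradles at x -33 (under the handle) and x +85 (under the shaft), each 8 mm thick, tops about 40 high. Origin on the worktop below the place of the rod's origin; x along the rod, tip to +x.
- rest_seat (a point): Where the rod's origin lies when it rests in the cradles, 36 mm above the worktop.
- marker_1: White and blue felt marker, 139 mm, lying on the worktop: bystander.
- marker_2: Black felt marker, 139 mm, lying on the worktop: bystander.
- forceps: Steel forceps, 131 mm, lying on the worktop: bystander.
- timer: White countdown timer, 66 x 64 x 18 mm: bystander.
- label_roll: White roll of labels, 66 dia, 28 high: bystander.

How it is judged:
By the outcome, as a careful person would: the job done as asked, in the order asked, and still so for the second after the job is handed in, with the robot touching nothing.
It also fails if it takes over 61 s, if anything falls off the work surface, if the arm or the gripper's body presses on something with over 40 N, if the wrist force passes 120 N, or if a joint passes its speed limit or range.

## Working session

There is one attempt and no reset: what is moved stays moved. The work goes in short steps, Python scripts to look and compute and a tool call to move; the robot and the scene stay as the last step left them, time stands still between calls to the robot, and variables do not carry over. Pictures are saved under pics/ and viewed, and the job is handed in when it is done.

Besides the shell and the picture viewer there is one more tool, called after "Call:" in YAML: its name, and indented under it one key for each argument. drive_tool: Moves the arm, as the interface text tells. Its arguments: {"type":"object","properties":{"plan":{"type":"array","items":{"type":"object","properties":{"offset":{"type":"array","items":{"type":"number"}},"delta_rot":{"type":"array","items":{"type":"number"}},"jaw":{"type":"number"}}}},"squeeze":{"type":"number"}},"required":["plan"]}

```bash
ls; mkdir -p pics; python3 - <<'E'
from rig import *
import cv2
o=get_obs();print(o)
for n in("scene","top","wrist"):
    im=camera(n);cv2.imwrite(f"pics/{n}0.png",im[:,:,::-1]);print(n,calibration(n))
E
```

```text
pics
{'time': 0.0, 'q': array([-1.40449428e+00,  5.28467983e-01,  1.43391950e+00,  1.27768737e-05,
        1.18139498e+00, -1.78497694e-01]), 'joint_velocities': array([ 0.00155848, -0.00018887,  0.00039833,  0.00211977,  0.00168594,
        0.00182587]), 'joint_torque': array([-7.00044166e-04, -4.40039349e+01, -1.76592708e+01,  6.32393430e-02,
        5.82275062e-02, -1.73384715e-04]), 'position': array([ 0.2111628 , -0.58745884,  0.22156506]), 'tool_rot': array([ 8.17924821e-01, -5.75324072e-01, -7.65275029e-04, -7.83071339e-04]), 'ft_force': array([-0.02349149,  0.90875536,  1.40042795]), 'moment': array([-0.04567484, -0.02964489, -0.02758074]), 'grip_width': 0.08691429673738871}
scene {'K': array([[408.00430326,   0.        , 257.6933693 ],
       [  0.        , 408.00430326, 193.57883081],
       [  0.        ,   0.        ,   1.        ]]), 'pose': array([[ 0.71857541, -0.33001458,  0.61215991, -0.27155244],
       [-0.69500268, -0.30923745,  0.64910975, -0.99437157],
       [-0.02491291, -0.89188709, -0.45157145,  0.73271235],
       [ 0.        ,  0.        ,  0.        ,  1.
[... 260 characters left out ...]
96768 , -0.02491198,  0.00506766, -0.17825623],
       [-0.00193176, -0.12432579, -0.99223957,  1.462155  ],
       [ 0.        ,  0.        ,  0.        ,  1.        ]])}
wrist {'K': array([[295.77746456,   0.        , 252.31146828],
       [  0.        , 295.77746456, 186.96690168],
       [  0.        ,   0.        ,   1.        ]]), 'tool_from_camera': array([[ 9.99999673e-01, -7.01037363e-04, -4.03228678e-04,
        -1.15488489e-04],
       [ 7.87148090e-04,  9.58121606e-01,  2.86360557e-01,
        -7.87291776e-02],
       [ 1.85592659e-04, -2.86360781e-01,  9.58121845e-01,
        -1.61296154e-01],
       [ 0.00000000e+00,  0.00000000e+00,  0.00000000e+00,
         1.00000000e+00]])}
```

View pics/scene0.png

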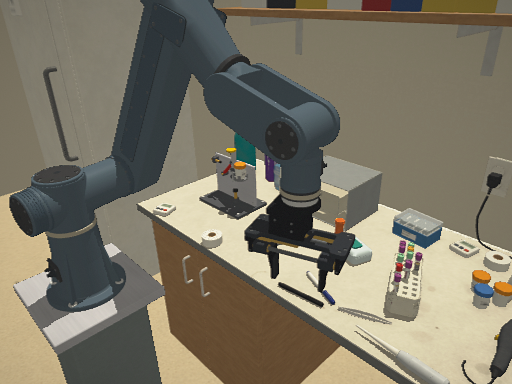

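View pics/top0.png

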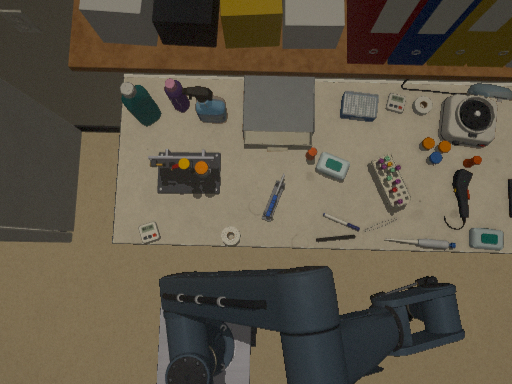

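View pics/wrist0.png

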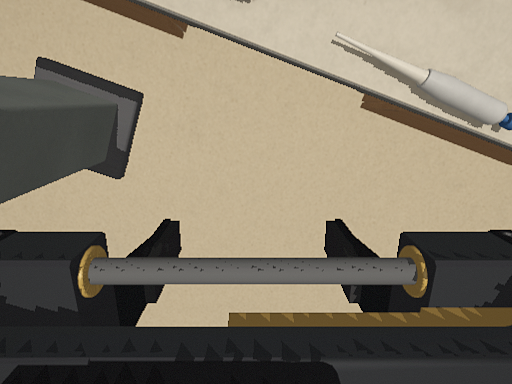

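The top view shows the stand near (190,172) and the rod in its rest near (274,198). I'll enlarge both.

```bash
python3 - <<'E'
import cv2
im=cv2.imread("pics/top0.png")
cv2.imwrite("pics/c1.png",cv2.resize(im[135:215,140:235],None,fx=8,fy=7.4,interpolation=cv2.INTER_CUBIC)[:600,:800]) 
cv2.imwrite("pics/c2.png",cv2.resize(im[168:228,245:305],None,fx=10,fy=10,interpolation=cv2.INTER_CUBIC))
im=cv2.imread("pics/scene0.png")
cv2.imwrite("pics/c3.png",cv2.resize(im[140:225,190:280],None,fx=7,fy=7,interpolation=cv2.INTER_CUBIC))
E
```

```text
(no output)
```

View pics/c1.png

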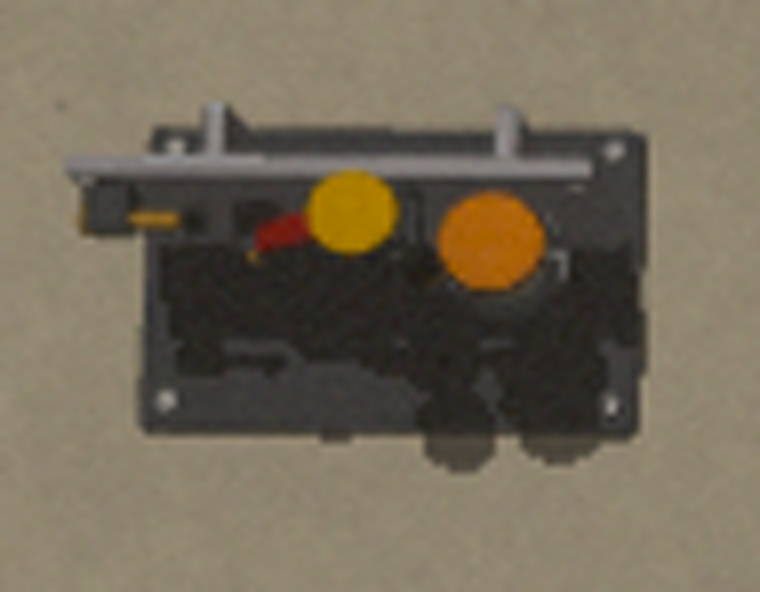

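View pics/c2.png

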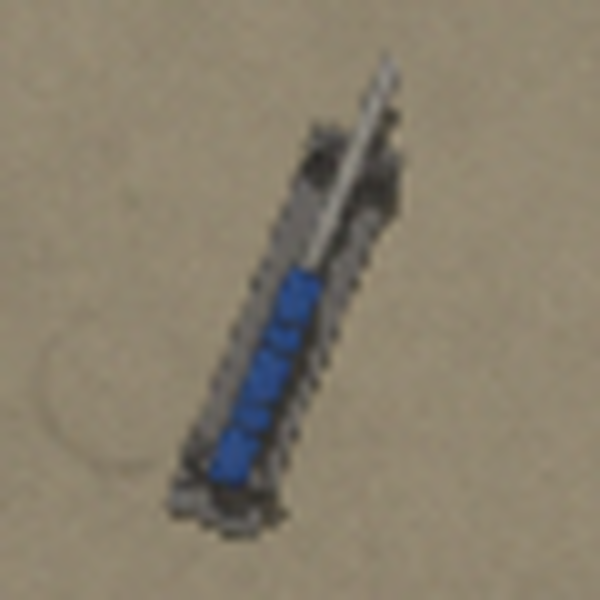

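View pics/c3.png

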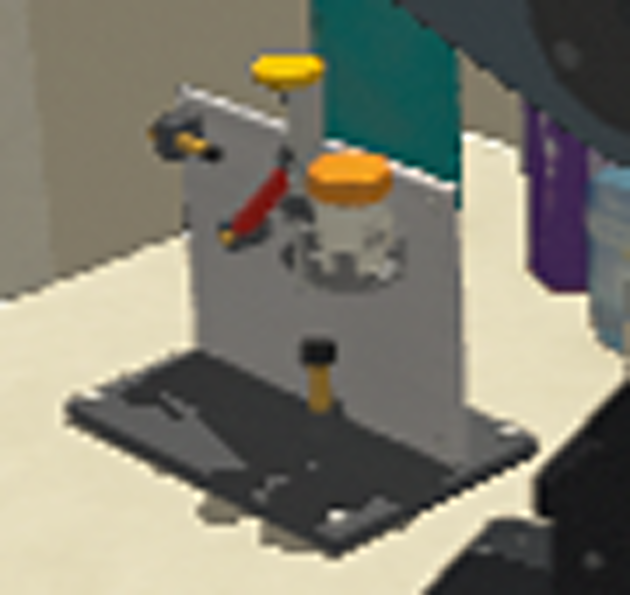

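```bash
cat > h.py <<'E'
import numpy as np, cv2
from scipy.spatial.transform import Rotation as R
from scipy.optimize import least_squares
from rig import *
def ray(name,uv,z,pose=None,K=None):
    c=calibration(name); K=c["K"] if K is None else K; P=c["pose"] if pose is None else pose
    d=P[:3,:3]@np.linalg.solve(K,np.array([uv[0],uv[1],1.])); o=P[:3,3]
    return o+d*(z-o[2])/d[2]
def proj(name,X,pose=None):
    c=calibration(name); P=c["pose"] if pose is None else pose
    X=np.atleast_2d(X); Y=(X-P[:3,3])@P[:3,:3]; p=Y@c["K"].T
    return p[:,:2]/p[:,2:]
def wristpose():
    o=get_obs(); T=np.eye(4);T[:3,:3]=R.from_quat(o["tool_rot"]).as_matrix();T[:3,3]=o["position"]
    return T@calibration("wrist")["tool_from_camera"]
def stand2w(p,s):
    c,sn=np.cos(s[2]),np.sin(s[2]); p=np.atleast_2d(p)
    return np.c_[s[0]+c*p[:,0]-sn*p[:,1],s[1]+sn*p[:,0]+c*p[:,1],p[:,2]]
E
python3 - <<'E'
from h import *
cv=lambda x,y:(140+x/8-.5,135+y/7.4-.5)
pts=[((-.075,.125,.012),cv(140,433)),((-.075,-.1,.012),cv(635,437)),((.075,-.1,.012),cv(646,133)),((.075,.125,.012),cv(155,128)),((-.010,-.008,.225),cv(352,212)),((-.014,-.056,.19),cv(492,241))]
P=np.array([p for p,_ in pts]);U=np.array([u for _,u in pts])
for pp,u in pts: print(ray("top",u,pp[2]).round(4))
f=lambda s:(proj("top",stand2w(P[:5],s))-U[:5]).ravel()
s=least_squares(f,[.5,0,0]).x;print(s,f(s).reshape(-1,2).round(2))
c2=lambda x,y:(245+x/10-.5,168+y/10-.5)
a=ray("top",c2(300,272),.043);b=ray("top",c2(232,482),.043);t=ray("top",c2(388,62),.036)
print("handle",a,b,(a+b)/2,np.linalg.norm(a-b),"tip",t)
d=t-(a+b)/2;print(np.linalg.norm(d),np.degrees(np.arctan2(d[1],d[0])))
E
```

```text
[0.5251 0.1901 0.012 ]
[ 0.5287 -0.0323  0.012 ]
[ 0.6794 -0.0317  0.012 ]
[0.6763 0.1918 0.012 ]
[0.5941 0.0592 0.225 ]
[0.5898 0.0097 0.19  ]
[0.60291252 0.06706543 0.01280174] [[-0.25 -0.35]
 [ 0.44 -0.13]
 [ 0.06  0.06]
 [-0.34  0.  ]
 [ 0.07  0.36]]
handle [ 0.52566817 -0.23100387  0.043     ] [ 0.45120796 -0.20876131  0.043     ] [ 0.48843806 -0.21988259  0.043     ] 0.07771135551836472 tip [ 0.60251962 -0.26101011  0.036     ]
0.12147046623695436 -19.824731756237583
```

```bash
cat >> h.py <<'E'
import json,os
# tracked commanded pose
def load():
    if os.path.exists("cmd.json"):
        d=json.load(open("cmd.json"));return np.array(d["p"]),R.from_quat(d["q"])
    o=get_obs();return np.array([.211,-.588,.223]),R.from_quat(o["tool_rot"])
def applied(off_cm,rot_deg=(0,0,0)):
    p,r=load();p=p+r.apply(np.array(off_cm)/100);r=r*R.from_rotvec(np.radians(rot_deg))
    json.dump({"p":p.tolist(),"q":r.as_quat().tolist()},open("cmd.json","w"))
    o=get_obs();print("cmd",p.round(4),"meas",o["position"].round(4),"rot err deg",np.degrees((r.inv()*R.from_quat(o["tool_rot"])).as_rotvec()).round(2),"t",o["time"],"F",o["ft_force"].round(2))
def down(jaw_yaw_deg):  # tool pointing down, tool x at yaw
    a=np.radians(jaw_yaw_deg);x=np.array([np.cos(a),np.sin(a),0]);z=np.array([0,0,-1.])
    return R.from_matrix(np.c_[x,np.cross(z,x),z])
def goto(pos,rot=None):
    p,r=load();rot=r if rot is None else rot
    print("offset cm",(r.inv().apply(np.array(pos)-p)*100).round(2),"rot deg",np.degrees((r.inv()*rot).as_rotvec()).round(2))
E
python3 - <<'E'
from h import *
goto([.488,-.22,.18],down(-108))
E
```

```text
offset cm [-25.26 -38.51   4.35] rot deg [2.000e-02 9.000e-02 3.776e+01]
```

Call:
drive_tool:
  plan:
    - {"offset":[-1,-1.5,0.2],"delta_rot":[0,0,3],"jaw":6}
    - {"offset":[-2.6,-3.9,0.5],"delta_rot":[0,0,7],"jaw":6}
    - {"offset":[-4.4,-6.6,0.8],"delta_rot":[0,0,12],"jaw":6}
    - {"offset":[-6.2,-9.4,1],"delta_rot":[0,0,17],"jaw":6}
    - {"offset":[-8,-12.2,1.3],"delta_rot":[0,0,22],"jaw":6}
    - {"offset":[-9.8,-15,1.6],"delta_rot":[0,0,27],"jaw":6}
    - {"offset":[-11.6,-17.7,2],"delta_rot":[0,0,32],"jaw":6}
    - {"offset":[-13.4,-20.4,2.3],"delta_rot":[0,0,37.8],"jaw":6}

```text
time: 0.82
position: [0.3586, -0.3915, 0.1992]
tool_rot: [-0.586, 0.811, 0.0, 0.0]
ft_force: [0.6, -0.6, 0.8]
grip_width: 0.0602
```

```bash
python3 - <<'E'
from h import *
applied([-13.4,-20.4,2.3],[0,0,37.8])
goto([.488,-.22,.18],down(-108))
E
```

```text
cmd [ 0.4468 -0.5249  0.2   ] meas [ 0.3586 -0.3915  0.1992] rot err deg [  0.    0.  -37.8] t 0.8167 F [ 0.61 -0.61  0.81]
offset cm [-20.42  23.01   2.02] rot deg [ 4.000e-02  2.000e-02 -3.812e+01]
```

```bash
python3 - <<'E'
from h import *
r0=R.from_quat([8.17924821e-01, -5.75324072e-01, -7.65275029e-04, -7.83071339e-04])
json.dump({"p":[.211,-.588,.223],"q":down(np.degrees(np.arctan2(*r0.as_matrix()[[1,0],0]))).as_quat().tolist()},open("cmd.json","w"))
applied([-13.4,-20.4,2.3],[0,0,37.8])
goto([.488,-.22,.18],down(-108))
E
```

```text
cmd [ 0.3577 -0.3929  0.2   ] meas [ 0.3586 -0.3915  0.1992] rot err deg [-0.03 -0.03  0.28] t 0.8167 F [ 0.61 -0.61  0.81]
offset cm [-20.48  -7.03   2.  ] rot deg [-0.   -0.   -0.04]
```

Call:
drive_tool:
  plan:
    - {"offset":[-3.2,-1.1,0.3],"delta_rot":[0,0,0],"jaw":6}
    - {"offset":[-6.4,-2.2,0.6],"delta_rot":[0,0,0],"jaw":6}
    - {"offset":[-9.6,-3.3,0.9],"delta_rot":[0,0,0],"jaw":6}
    - {"offset":[-12.8,-4.4,1.3],"delta_rot":[0,0,0],"jaw":6}
    - {"offset":[-16,-5.5,1.6],"delta_rot":[0,0,0],"jaw":6}
    - {"offset":[-19,-6.5,1.9],"delta_rot":[0,0,0],"jaw":6}
    - {"offset":[-20.5,-7,2],"delta_rot":[0,0,0],"jaw":6}
    - {"offset":[-20.5,-7,2],"delta_rot":[0,0,0],"jaw":6}

```text
time: 1.48
position: [0.4893, -0.2167, 0.179]
tool_rot: [-0.589, 0.808, 0.001, 0.0]
ft_force: [-0.1, -0.2, -1.1]
grip_width: 0.0598
```

```bash
python3 - <<'E'
from h import *
applied([-20.5,-7,2])
np.save("wp1.npy",wristpose());im=camera("wrist");cv2.imwrite("pics/w1.png",im[:,:,::-1])
E
```

```text
cmd [ 0.4878 -0.2197  0.18  ] meas [ 0.4893 -0.2167  0.179 ] rot err deg [-0.05 -0.08 -0.25] t 1.4833 F [-0.08 -0.2  -1.08]
```

View pics/w1.png

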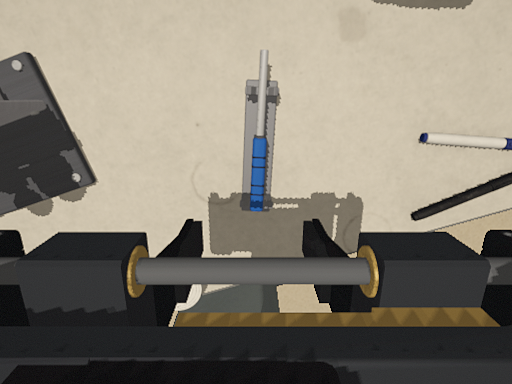

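```bash
python3 - <<'E'
import cv2
im=cv2.imread("pics/w1.png")
cv2.imwrite("pics/c4.png",cv2.resize(im[40:220,200:320],None,fx=5,fy=3.3,interpolation=cv2.INTER_CUBIC))
from h import *
print(get_obs()["position"],get_obs()["time"])
E
```

```text
[ 0.48847208 -0.21831969  0.17919661] 1.5333
```

View pics/c4.png

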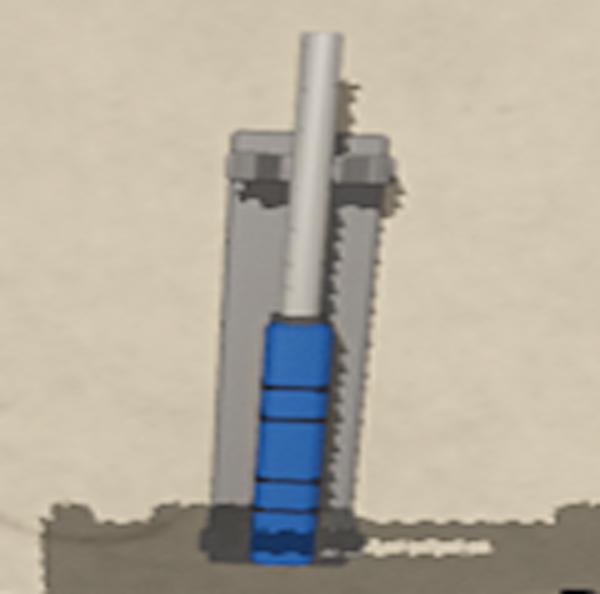

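```bash
python3 - <<'E'
from h import *
P=np.load("wp1.npy")
m=lambda x,y:(200+x/5-.5,40+y/3.3-.5)
q=[("front",m(299,320),.043,40),("mid",m(292,450),.043,0),("rear",m(284,545),.043,-40),("tip",m(322,33),.038,122),("root",m(303,316),.040,40)]
W={n:ray("wrist",u,z,P) for n,u,z,_ in q}
for n in W:print(n,W[n].round(4))
d=W["tip"]-W["front"];print(np.linalg.norm(d[:2]),np.degrees(np.arctan2(d[1],d[0])))
u=d[:2]/np.linalg.norm(d[:2])
for n,_,_,s in q: print(n,(W[n][:2]-u*s/1000).round(4))
for a,b in(("front","mid"),("tip","mid")):
    e=W[a]-W[b];print(a,b,np.degrees(np.arctan2(e[1],e[0])))
E
```

```text
front [ 0.5275 -0.2359  0.043 ]
mid [ 0.4892 -0.2223  0.043 ]
rear [ 0.4594 -0.2111  0.043 ]
tip [ 0.6027 -0.2642  0.038 ]
root [ 0.528 -0.237  0.04 ]
0.0803534475024217 -20.593429400688425
front [ 0.49   -0.2218]
mid [ 0.4892 -0.2223]
rear [ 0.4969 -0.2252]
tip [ 0.4885 -0.2212]
root [ 0.4906 -0.2229]
front mid -19.49589263595922
tip mid -20.224956676322943
```

```bash
python3 - <<'E'
from h import *
goto([.489,-.221,.018],down(-109.8))
E
```

```text
offset cm [ 0.09 -0.16 16.2 ] rot deg [-0.   -0.    1.76]
```

Call:
drive_tool:
  plan:
    - {"offset":[0,-0.1,2],"delta_rot":[0,0,0.5],"jaw":5}
    - {"offset":[0,-0.1,5],"delta_rot":[0,0,1],"jaw":5}
    - {"offset":[0.1,-0.2,8],"delta_rot":[0,0,1.8],"jaw":5}
    - {"offset":[0.1,-0.2,11],"delta_rot":[0,0,1.8],"jaw":5}
    - {"offset":[0.1,-0.2,13.5],"delta_rot":[0,0,1.8],"jaw":4}
    - {"offset":[0.1,-0.2,15.2],"delta_rot":[0,0,1.8],"jaw":4}
    - {"offset":[0.1,-0.2,16.2],"delta_rot":[0,0,1.8],"jaw":4}
    - {"offset":[0.1,-0.2,16.2],"delta_rot":[0,0,1.8],"jaw":3}
  squeeze: 8

```text
time: 2.2
position: [0.488, -0.2218, 0.0156]
tool_rot: [-0.574, 0.819, 0.002, -0.001]
ft_force: [-0.6, 0.6, -0.3]
grip_width: 0.0388
```

```bash
python3 - <<'E'
from h import *
applied([.1,-.2,16.2],[0,0,1.8])
im=camera("wrist");cv2.imwrite("pics/w2.png",im[:,:,::-1])
E
```

```text
cmd [ 0.4894 -0.2213  0.018 ] meas [ 0.488  -0.2218  0.0156] rot err deg [-0.23 -0.05  0.09] t 2.2 F [-0.56  0.56 -0.3 ]
```

View pics/w2.png

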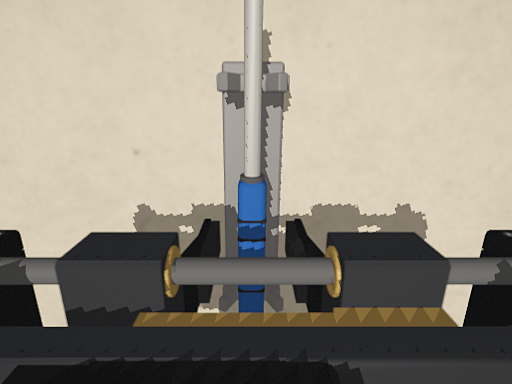

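The rod lies centred between the fingers (column 252) and parallel to the tool, so I'll close on it.

Call:
drive_tool:
  plan:
    - {"offset":[0,0,0],"delta_rot":[0,0,0],"jaw":2.5}
    - {"offset":[0,0,0],"delta_rot":[0,0,0],"jaw":2}
    - {"offset":[0,0,0],"delta_rot":[0,0,0],"jaw":1.7}
    - {"offset":[0,0,0],"delta_rot":[0,0,0],"jaw":1.5}
    - {"offset":[0,0,0],"delta_rot":[0,0,0],"jaw":1.3}
    - {"offset":[0,0,0],"delta_rot":[0,0,0],"jaw":1.2}
    - {"offset":[0,0,0],"delta_rot":[0,0,0],"jaw":1.0}
    - {"offset":[0,0,0],"delta_rot":[0,0,0],"jaw":0.8}
  squeeze: 10

```text
time: 2.92
position: [0.49, -0.2216, 0.0182]
tool_rot: [-0.575, 0.818, -0.0, 0.0]
ft_force: [0.1, 0.8, 5.6]
grip_width: 0.014
```

Call:
drive_tool:
  plan:
    - {"offset":[0,0,0],"delta_rot":[0,0,0],"jaw":0}
    - {"offset":[0,0,0],"delta_rot":[0,0,0],"jaw":0}
    - {"offset":[0,0,0],"delta_rot":[0,0,0],"jaw":0}
    - {"offset":[0,0,0],"delta_rot":[0,0,0],"jaw":0}
    - {"offset":[0,0,0],"delta_rot":[0,0,0],"jaw":0}
    - {"offset":[0,0,0],"delta_rot":[0,0,0],"jaw":0}
    - {"offset":[0,0,0],"delta_rot":[0,0,0],"jaw":0}
    - {"offset":[0,0,0],"delta_rot":[0,0,0],"jaw":0}
  squeeze: 45

```text
time: 3.58
position: [0.49, -0.2216, 0.0182]
tool_rot: [-0.575, 0.818, -0.0, 0.0]
ft_force: [0.6, 1.3, 6.5]
grip_width: 0.0135
```

```bash
python3 - <<'E'
from h import *
applied([0,0,0])
s=[.60291,.06707,.0128]
np.save("wp3.npy",wristpose());im=camera("wrist");cv2.imwrite("pics/w3.png",im[:,:,::-1])
print(get_obs()["moment"],get_obs()["grip_width"])
E
```

```text
cmd [ 0.4894 -0.2213  0.018 ] meas [ 0.49   -0.2216  0.0182] rot err deg [0.06 0.01 0.01] t 3.5833 F [0.63 1.33 6.53]
[ 0.11583562  0.09720436 -0.10653958] 0.01314850435164038
```

View pics/w3.png

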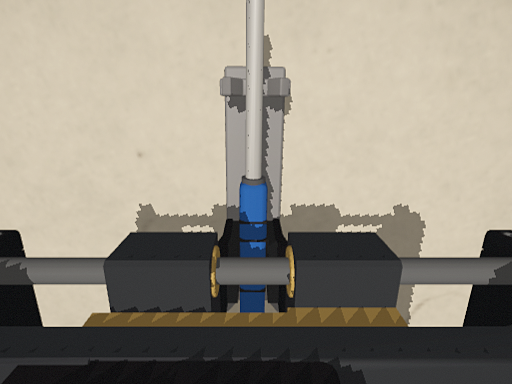

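```bash
python3 - <<'E'
from h import *
s=[.60291,.06707,.0128]
cv=lambda x,y:(190+x/7-.5,140+y/7-.5)
pts=[((-.075,.125,.012),cv(70,402)),((-.075,-.1,.012),cv(335,543)),((-.010,-.008,.227),cv(288,66)),((0.016,.12,.172),cv(183,90))]
for p,u in pts: print("scene",p,proj("scene",stand2w(p,s))[0].round(2),np.round(u,2))
P=np.load("wp1.npy")
print("wrist corner",ray("wrist",(95,183),.012,P),"pred",stand2w([-.075,-.1,.012],s), "back corner",ray("wrist",(26,54),.012,P),stand2w([.075,-.1,.012],s))
P=np.load("wp3.npy")
f=ray("wrist",(254,180),.043,P);T=get_obs()["position"];print("front",f,"dist from tcp",np.linalg.norm((f-T)[:2]))
goto([.49,-.2216,.15])
t=stand2w([-.172,.021,.102],s)[0];print(t)
E
```

```text
scene (-0.075, 0.125, 0.012) [197.75 196.9 ] [199.5  196.93]
scene (-0.075, -0.1, 0.012) [236.66 216.69] [237.36 217.07]
scene (-0.01, -0.008, 0.227) [229.89 148.29] [230.64 148.93]
scene (0.016, 0.12, 0.172) [213.74 152.2 ] [215.64 152.36]
wrist corner [ 0.53079515 -0.03868343  0.012     ] pred [[ 0.52919611 -0.03388178  0.012     ]] back corner [ 0.67650249 -0.03343622  0.012     ] [[ 0.67918382 -0.03196183  0.012     ]]
front [ 0.52860081 -0.23625559  0.043     ] dist from tcp 0.04128364396194678
offset cm [ 1.00e-02 -7.00e-02 -1.32e+01] rot deg [0. 0. 0.]
[0.4306553  0.08586674 0.102     ]
```

Call:
drive_tool:
  plan:
    - {"offset":[0,0,-0.3],"delta_rot":[0,0,0],"jaw":0}
    - {"offset":[0,0,-1],"delta_rot":[0,0,0],"jaw":0}
    - {"offset":[0,0,-2.5],"delta_rot":[0,0,0],"jaw":0}
    - {"offset":[0,0,-4.5],"delta_rot":[0,0,0],"jaw":0}
    - {"offset":[0,0,-7],"delta_rot":[0,0,0],"jaw":0}
    - {"offset":[0,0,-9.5],"delta_rot":[0,0,0],"jaw":0}
    - {"offset":[0,0,-11.2],"delta_rot":[0,0,0],"jaw":0}
    - {"offset":[0,0,-12],"delta_rot":[0,0,0],"jaw":0}

```text
time: 4.3
position: [0.4906, -0.2221, 0.1402]
tool_rot: [-0.575, 0.818, -0.002, 0.001]
ft_force: [-0.0, -0.7, -1.5]
grip_width: 0.0133
```

```bash
python3 - <<'E'
from h import *
applied([0,0,-12])
s=[.603,.066,.0128]
goto(stand2w([-.172,.021,.112],s)[0],down(-89.27))
E
```

```text
cmd [ 0.4894 -0.2213  0.138 ] meas [ 0.4906 -0.2221  0.1402] rot err deg [ 0.23  0.07 -0.02] t 4.3 F [-0.02 -0.74 -1.48]
offset cm [-26.8  15.9   2.6] rot deg [  0.     0.   -20.57]
```

Call:
drive_tool:
  plan:
    - {"offset":[-0.5,1,0.3],"delta_rot":[0,0,-1],"jaw":0}
    - {"offset":[-1.5,3,0.6],"delta_rot":[0,0,-3],"jaw":0}
    - {"offset":[-3,5.5,1],"delta_rot":[0,0,-6],"jaw":0}
    - {"offset":[-5,8,1.4],"delta_rot":[0,0,-9],"jaw":0}
    - {"offset":[-7.5,10.5,1.8],"delta_rot":[0,0,-13],"jaw":0}
    - {"offset":[-10,12.9,2.2],"delta_rot":[0,0,-17],"jaw":0}
    - {"offset":[-12.5,14.9,2.5],"delta_rot":[0,0,-20],"jaw":0}
    - {"offset":[-15.2,15.9,2.6],"delta_rot":[0,0,-20.6],"jaw":0}

```text
time: 4.97
position: [0.3873, -0.0222, 0.1108]
tool_rot: [0.712, -0.702, -0.003, 0.001]
ft_force: [-0.5, 0.4, -0.7]
grip_width: 0.0132
```

```bash
python3 - <<'E'
from h import *
applied([-15.2,15.9,2.6],[0,0,-20.6])
s=[.603,.066,.0128]
goto(stand2w([-.172,.021,.102],s)[0],down(-89.27))
E
```

```text
cmd [ 0.3914 -0.0243  0.112 ] meas [ 0.3873 -0.0222  0.1108] rot err deg [-0.37 -0.13 -0.06] t 4.9667 F [-0.54  0.35 -0.74]
offset cm [-10.86  -4.08   1.  ] rot deg [0.   0.   0.03]
```

Call:
drive_tool:
  plan:
    - {"offset":[-2.5,-0.6,0.2],"delta_rot":[0,0,0],"jaw":0}
    - {"offset":[-5.2,-1.6,0.4],"delta_rot":[0,0,0],"jaw":0}
    - {"offset":[-8,-2.7,0.7],"delta_rot":[0,0,0],"jaw":0}
    - {"offset":[-10,-3.6,0.9],"delta_rot":[0,0,0],"jaw":0}
    - {"offset":[-10.9,-4.1,1],"delta_rot":[0,0,0],"jaw":0}
    - {"offset":[-10.9,-4.1,1],"delta_rot":[0,0,0],"jaw":0}
    - {"offset":[-10.9,-4.1,1],"delta_rot":[0,0,0],"jaw":0}
    - {"offset":[-10.9,-4.1,1],"delta_rot":[0,0,0],"jaw":0}

```text
time: 5.63
position: [0.4304, 0.0842, 0.1014]
tool_rot: [0.712, -0.703, -0.0, 0.001]
ft_force: [-0.7, -0.9, -0.6]
grip_width: 0.0134
```

```bash
python3 - <<'E'
from h import *
applied([-10.9,-4.1,1])
im=camera("scene");cv2.imwrite("pics/s1.png",cv2.resize(im[140:225,180:270,::-1],None,fx=7,fy=7,interpolation=cv2.INTER_CUBIC))
im=camera("top");cv2.imwrite("pics/t1.png",cv2.resize(im[140:220,140:235,::-1],None,fx=8,fy=7.4,interpolation=cv2.INTER_CUBIC))
np.save("wp4.npy",wristpose());im=camera("wrist");cv2.imwrite("pics/w4.png",im[:,:,::-1])
E
```

```text
cmd [0.431  0.0852 0.102 ] meas [0.4304 0.0842 0.1014] rot err deg [-0.09  0.01  0.04] t 5.6333 F [-0.73 -0.86 -0.62]
```

View pics/s1.png

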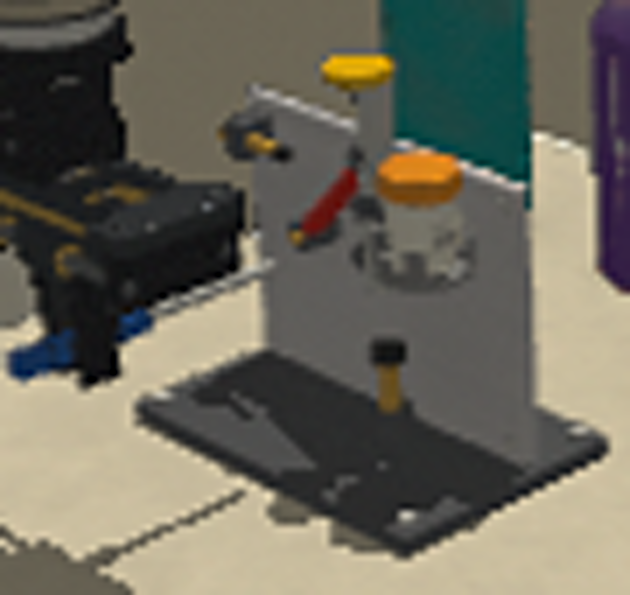

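View pics/t1.png

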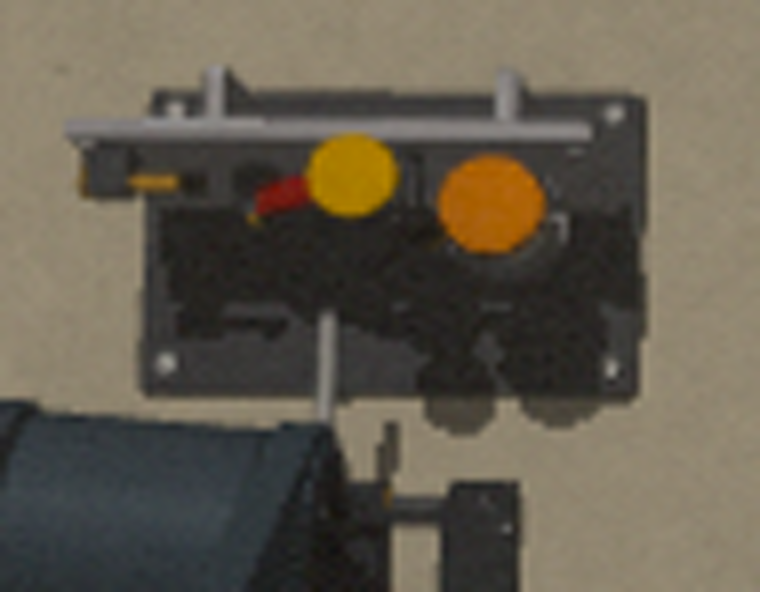

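View pics/w4.png

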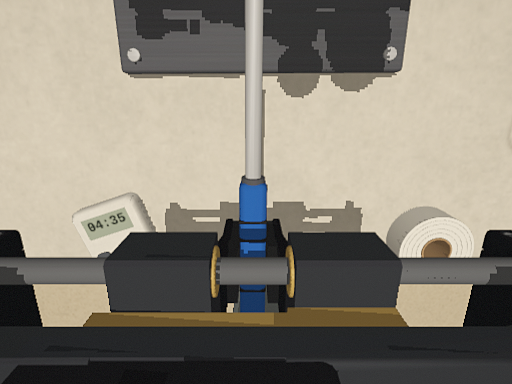

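```bash
python3 - <<'E'
from h import *
o=get_obs();T=o["position"];r=R.from_quat(o["tool_rot"])
tip=T+r.apply([0,-.1233,-.019]);print("tip fk",tip)
ut=(140+328/8-.5,140+314/7.4-.5);print("top tip",ray("top",ut,.1204),"proj fk",proj("top",tip),ut)
us=(180+270/7-.5,140+263/7-.5);print("scene tip proj fk",proj("scene",tip),us)
P=np.load("wp4.npy")
L=ray("wrist",(121.5,71.5),.012,P);Rr=ray("wrist",(402.5,73),.012,P);print("wrist front edge",L,Rr,np.linalg.norm(L-Rr),np.degrees(np.arctan2(*(L-Rr)[[1,0]]))-90)
s=[.603,.066,.0128];print(stand2w([[-.075,.125,.012],[-.075,-.1,.012]],s))
cs=lambda x,y:(180+x/7-.5,140+y/7-.5)
pts=[((-.075,.125,.012),cs(138,403)),((-.075,-.1,.012),cs(405,545)),((-.010,-.008,.225),cs(358,70)),((0.016,.12,.172),cs(252,90)),((-.01,.053,.11),cs(297,237))]
for p,u in pts: print("scene",p,proj("scene",stand2w(p,s))[0].round(2),np.round(u,2))
E
```

```text
tip fk [0.5540504  0.08540765 0.12048998]
top tip [0.55101066 0.08624887 0.1204    ] proj fk [[180.79111738 181.03445194]] (180.5, 181.93243243243242)
scene tip proj fk [[218.63652981 176.97644966]] (218.07142857142856, 177.07142857142856)
wrist front edge [0.52864112 0.18887538 0.012     ] [ 0.52988111 -0.03390956  0.012     ] 0.222788393018132 0.3188963131235738
[[ 0.52640619  0.19002979  0.012     ]
 [ 0.52928611 -0.03495178  0.012     ]]
scene (-0.075, 0.125, 0.012) [197.94 196.98] [199.21 197.07]
scene (-0.075, -0.1, 0.012) [236.88 216.79] [237.36 217.36]
scene (-0.01, -0.008, 0.225) [230.14 148.88] [230.64 149.5 ]
scene (0.016, 0.12, 0.172) [213.94 152.26] [215.5  152.36]
scene (-0.01, 0.053, 0.11) [221.11 173.89] [221.93 173.36]
```

```bash
python3 - <<'E'
from h import *
s=[.604,.065,.010]
goto(stand2w([-.1143,.021,.102],s)[0],down(-89.27))
E
```

```text
offset cm [ 0.11 -5.85  0.  ] rot deg [0.   0.   0.03]
```

Call:
drive_tool:
  plan:
    - {"offset":[0.1,-0.7,0],"delta_rot":[0,0,0],"jaw":0}
    - {"offset":[0.1,-1.6,0],"delta_rot":[0,0,0],"jaw":0}
    - {"offset":[0.1,-2.6,0],"delta_rot":[0,0,0],"jaw":0}
    - {"offset":[0.1,-3.6,0],"delta_rot":[0,0,0],"jaw":0}
    - {"offset":[0.1,-4.5,0],"delta_rot":[0,0,0],"jaw":0}
    - {"offset":[0.1,-5.3,0],"delta_rot":[0,0,0],"jaw":0}
    - {"offset":[0.1,-5.8,0],"delta_rot":[0,0,0],"jaw":0}
    - {"offset":[0.1,-5.8,0],"delta_rot":[0,0,0],"jaw":0}

```text
time: 6.45
position: [0.4911, 0.0848, 0.1016]
tool_rot: [0.712, -0.702, 0.001, -0.001]
ft_force: [-0.4, -0.4, 0.3]
grip_width: 0.0134
```

```bash
python3 - <<'E'
from h import *
applied([.1,-5.8,0])
im=camera("scene");cv2.imwrite("pics/s2.png",cv2.resize(im[140:200,190:260,::-1],None,fx=10,fy=10,interpolation=cv2.INTER_CUBIC))
im=camera("top");cv2.imwrite("pics/t2.png",cv2.resize(im[140:220,140:235,::-1],None,fx=8,fy=7.4,interpolation=cv2.INTER_CUBIC))
o=get_obs();print(o["ft_force"],o["moment"],o["position"])
E
```

```text
cmd [0.489 0.085 0.102] meas [0.4911 0.0848 0.1016] rot err deg [ 0.11  0.01 -0.01] t 6.45 F [-0.39 -0.38  0.33]
[-0.41028647  0.14507746 -0.84185211] [ 0.02549276  0.12238724 -0.01652161] [0.48885436 0.08490268 0.1013521 ]
```

View pics/s2.png

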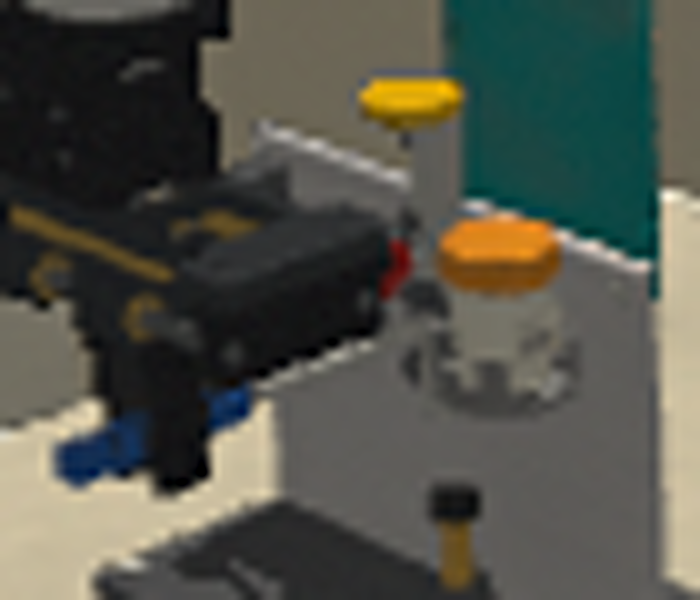

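View pics/t2.png

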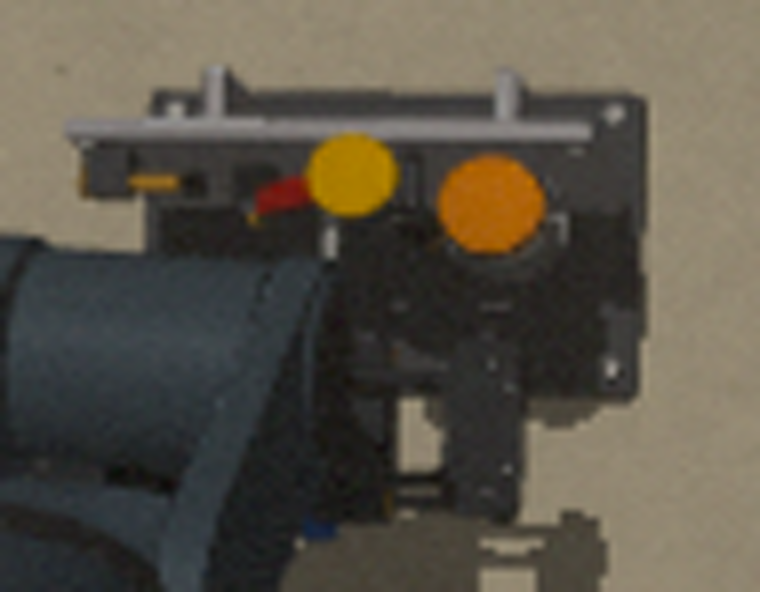

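Call:
drive_tool:
  plan:
    - {"offset":[-0.12,0,-0.34],"delta_rot":[0,0,0],"jaw":0}
    - {"offset":[-0.26,0,-0.6],"delta_rot":[0,0,0],"jaw":0}
    - {"offset":[-0.41,0,-0.85],"delta_rot":[0,0,0],"jaw":0}
    - {"offset":[-0.52,0,-1.15],"delta_rot":[0,0,0],"jaw":0}
    - {"offset":[-0.69,0,-1.41],"delta_rot":[0,0,0],"jaw":0}
    - {"offset":[-0.89,0,-1.66],"delta_rot":[0,0,0],"jaw":0}
    - {"offset":[-1.11,0,-1.89],"delta_rot":[0,0,0],"jaw":0}
    - {"offset":[-1.35,0,-2.1],"delta_rot":[0,0,0],"jaw":0}
  squeeze: 55

```text
time: 7.22
position: [0.4886, 0.0984, 0.1226]
tool_rot: [0.712, -0.703, -0.0, 0.0]
ft_force: [-0.0, -1.7, -2.4]
grip_width: 0.0131
```

```bash
python3 - <<'E'
from h import *
applied([-1.35,0,-2.1])
im=camera("top");cv2.imwrite("pics/t3.png",cv2.resize(im[140:220,140:235,::-1],None,fx=8,fy=7.4,interpolation=cv2.INTER_CUBIC))
o=get_obs();print(o["ft_force"],o["moment"],o["position"])
E
```

```text
cmd [0.4888 0.0985 0.123 ] meas [0.4886 0.0984 0.1226] rot err deg [-0.06  0.01  0.02] t 7.2167 F [-0.04 -1.75 -2.36]
[-0.48539205 -1.95704013 -1.60341147] [-0.2705527   0.31454611 -0.21043075] [0.48880765 0.09874131 0.12297676]
```

View pics/t3.png

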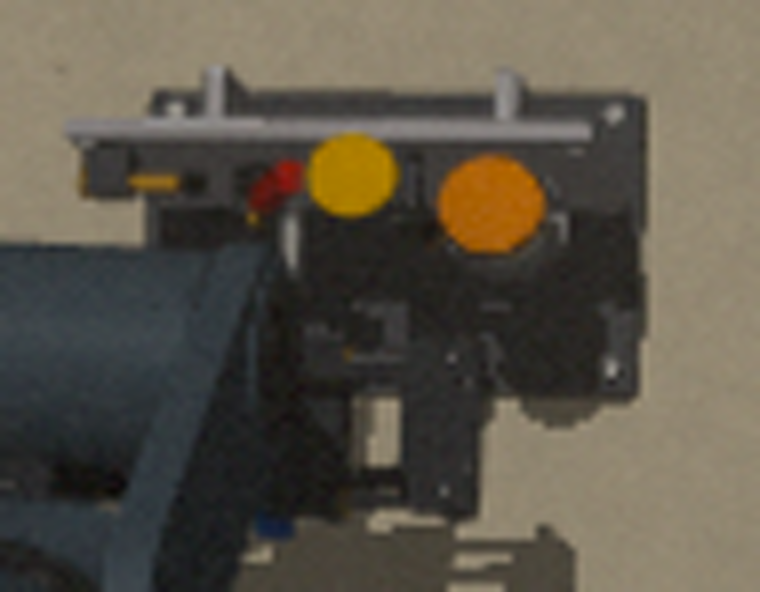

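Call:
drive_tool:
  plan:
    - {"offset":[-0.13,0,-0.1],"delta_rot":[0,0,0],"jaw":0}
    - {"offset":[-0.27,0,-0.2],"delta_rot":[0,0,0],"jaw":0}
    - {"offset":[-0.41,0,-0.29],"delta_rot":[0,0,0],"jaw":0}
    - {"offset":[-0.55,0,-0.37],"delta_rot":[0,0,0],"jaw":0}
    - {"offset":[-0.7,0,-0.45],"delta_rot":[0,0,0],"jaw":0}
    - {"offset":[-0.85,0,-0.52],"delta_rot":[0,0,0],"jaw":0}
    - {"offset":[-1.0,0,-0.58],"delta_rot":[0,0,0],"jaw":0}
    - {"offset":[-1.17,0,-0.64],"delta_rot":[0,0,0],"jaw":0}

```text
time: 7.93
position: [0.4892, 0.1101, 0.1291]
tool_rot: [0.712, -0.702, 0.0, -0.0]
ft_force: [-0.1, -1.8, -1.7]
grip_width: 0.0137
```

```bash
python3 - <<'E'
from h import *
applied([-1.17,0,-.64])
o=get_obs();print(o["moment"])
E
```

```text
cmd [0.4886 0.1102 0.1294] meas [0.4892 0.1101 0.1291] rot err deg [0.03 0.   0.  ] t 7.9333 F [-0.08 -1.84 -1.67]
[-0.25770193  0.15080762 -0.1764892 ]
```

Call:
drive_tool:
  plan:
    - {"offset":[-0.05,0,-0.01],"delta_rot":[0,0,0],"jaw":0}
    - {"offset":[-0.1,0,-0.02],"delta_rot":[0,0,0],"jaw":0}
    - {"offset":[-0.15,0,-0.03],"delta_rot":[0,0,0],"jaw":0}
    - {"offset":[-0.2,0,-0.04],"delta_rot":[0,0,0],"jaw":0}
    - {"offset":[-0.25,0,-0.05],"delta_rot":[0,0,0],"jaw":0}
    - {"offset":[-0.3,0,-0.05],"delta_rot":[0,0,0],"jaw":0}
    - {"offset":[-0.35,0,-0.06],"delta_rot":[0,0,0],"jaw":0}
    - {"offset":[-0.4,0,-0.06],"delta_rot":[0,0,0],"jaw":0}

```text
time: 8.6
position: [0.489, 0.114, 0.1296]
tool_rot: [0.712, -0.702, 0.0, -0.0]
ft_force: [-0.2, -2.5, -1.4]
grip_width: 0.0136
```

```bash
python3 - <<'E'
from h import *
applied([-.4,0,-.06])
o=get_obs();print(o["moment"])
E
```

```text
cmd [0.4886 0.1142 0.13  ] meas [0.489  0.114  0.1296] rot err deg [0.02 0.   0.  ] t 8.6 F [-0.17 -2.51 -1.35]
[-0.23955238  0.05952617 -0.19052603]
```

Call:
drive_tool:
  plan:
    - {"offset":[-0.05,0,-0.01],"delta_rot":[0,0,0],"jaw":0}
    - {"offset":[-0.1,0,-0.01],"delta_rot":[0,0,0],"jaw":0}
    - {"offset":[-0.15,0,-0.01],"delta_rot":[0,0,0],"jaw":0}
    - {"offset":[-0.2,0,-0.02],"delta_rot":[0,0,0],"jaw":0}
    - {"offset":[-0.25,0,-0.02],"delta_rot":[0,0,0],"jaw":0}
    - {"offset":[-0.3,0,-0.02],"delta_rot":[0,0,0],"jaw":0}
    - {"offset":[-0.35,0,-0.02],"delta_rot":[0,0,0],"jaw":0}
    - {"offset":[-0.4,0,-0.02],"delta_rot":[0,0,0],"jaw":0}

```text
time: 9.27
position: [0.4888, 0.118, 0.1298]
tool_rot: [0.712, -0.702, 0.0, -0.0]
ft_force: [0.8, -2.5, -2.0]
grip_width: 0.0132
```

```bash
python3 - <<'E'
from h import *
applied([-.4,0,-.02])
o=get_obs();print(o["moment"])
E
```

```text
cmd [0.4885 0.1182 0.1302] meas [0.4888 0.118  0.1298] rot err deg [0.01 0.   0.  ] t 9.2667 F [ 0.78 -2.48 -1.97]
[-0.35877556  0.07404425 -0.25062476]
```

Call:
drive_tool:
  plan:
    - {"offset":[-0.05,0,0],"delta_rot":[0,0,0],"jaw":0}
    - {"offset":[-0.1,0,0],"delta_rot":[0,0,0],"jaw":0}
    - {"offset":[-0.15,0,0],"delta_rot":[0,0,0],"jaw":0}
    - {"offset":[-0.2,0,0],"delta_rot":[0,0,0],"jaw":0}
    - {"offset":[-0.25,0,0],"delta_rot":[0,0,0],"jaw":0}
    - {"offset":[-0.3,0,0],"delta_rot":[0,0,0],"jaw":0}
    - {"offset":[-0.35,0,0],"delta_rot":[0,0,0],"jaw":0}
    - {"offset":[-0.4,0,0],"delta_rot":[0,0,0],"jaw":0}

```text
time: 9.93
position: [0.4888, 0.1215, 0.1298]
tool_rot: [0.711, -0.703, 0.0, 0.0]
ft_force: [0.1, -5.9, -1.8]
grip_width: 0.0134
```

```bash
python3 - <<'E'
from h import *
applied([-.4,0,0])
o=get_obs();print(o["moment"])
E
```

```text
cmd [0.4885 0.1222 0.1302] meas [0.4888 0.1215 0.1298] rot err deg [-0.    0.04  0.04] t 9.9333 F [ 0.07 -5.87 -1.76]
[-0.98927854 -0.01647028 -0.69672467]
```

Call:
drive_tool:
  plan:
    - {"offset":[-0.05,0,0],"delta_rot":[0,0,0],"jaw":0}
    - {"offset":[-0.1,0,0],"delta_rot":[0,0,0],"jaw":0}
    - {"offset":[-0.1,0,0],"delta_rot":[0,0,0],"jaw":0}
    - {"offset":[-0.1,0,0],"delta_rot":[0,0,0],"jaw":0}
    - {"offset":[-0.1,0,0],"delta_rot":[0,0,0],"jaw":0}
    - {"offset":[-0.1,0,0],"delta_rot":[0,0,0],"jaw":0}
    - {"offset":[-0.1,0,0],"delta_rot":[0,0,0],"jaw":0}
    - {"offset":[-0.1,0,0],"delta_rot":[0,0,0],"jaw":0}

```text
time: 10.6
position: [0.4888, 0.1223, 0.1298]
tool_rot: [0.711, -0.703, 0.0, 0.0]
ft_force: [0.6, -5.7, -1.2]
grip_width: 0.0135
```

```bash
python3 - <<'E'
from h import *
applied([-.1,0,0])
o=get_obs();print(o["moment"])
im=camera("top");cv2.imwrite("pics/t4.png",cv2.resize(im[140:220,140:235,::-1],None,fx=8,fy=7.4,interpolation=cv2.INTER_CUBIC))
E
```

```text
cmd [0.4885 0.1232 0.1302] meas [0.4888 0.1223 0.1298] rot err deg [-0.01  0.05  0.07] t 10.6 F [ 0.56 -5.68 -1.23]
[-1.02854024 -0.0245262  -0.72333938]
```

View pics/t4.png

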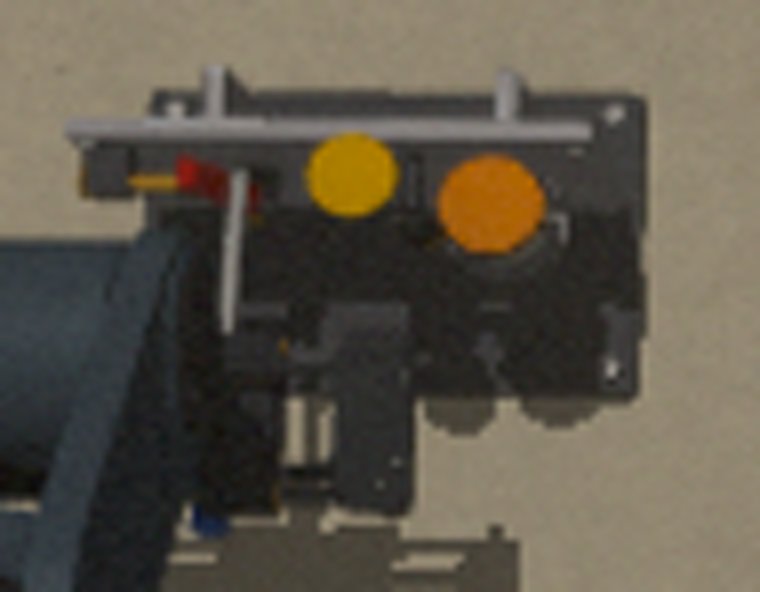

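Call:
drive_tool:
  plan:
    - {"offset":[0.2,0,0],"delta_rot":[0,0,0],"jaw":0}
    - {"offset":[0.5,0,0],"delta_rot":[0,0,0],"jaw":0}
    - {"offset":[1.0,0,0],"delta_rot":[0,0,0],"jaw":0}
    - {"offset":[1.4,1,0],"delta_rot":[0,0,0],"jaw":0}
    - {"offset":[1.4,2.5,0],"delta_rot":[0,0,0],"jaw":0}
    - {"offset":[1.4,4,0],"delta_rot":[0,0,0],"jaw":0}
    - {"offset":[1.4,5.5,0],"delta_rot":[0,0,0],"jaw":0}
    - {"offset":[1.4,6.5,0],"delta_rot":[0,0,0],"jaw":0}

```text
time: 11.32
position: [0.4218, 0.1086, 0.1297]
tool_rot: [0.712, -0.702, -0.001, 0.0]
ft_force: [-0.9, -1.0, -0.8]
grip_width: 0.0134
```

```bash
python3 - <<'E'
from h import *
applied([1.4,6.5,0])
im=camera("scene");cv2.imwrite("pics/s5.png",cv2.resize(im[140:225,180:270,::-1],None,fx=7,fy=7,interpolation=cv2.INTER_CUBIC))
np.save("wp5.npy",wristpose());im=camera("wrist");cv2.imwrite("pics/w5.png",im[:,:,::-1])
E
```

```text
cmd [0.4236 0.1083 0.1302] meas [0.4218 0.1086 0.1297] rot err deg [-0.11 -0.04 -0.06] t 11.3167 F [-0.9  -1.03 -0.8 ]
```

View pics/s5.png

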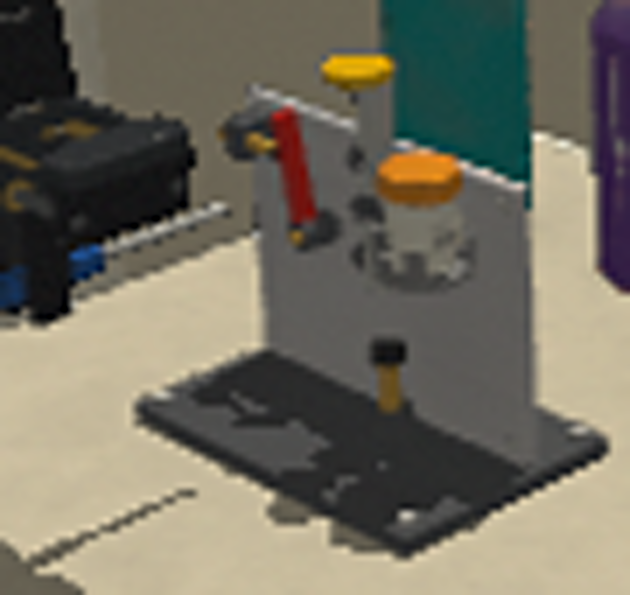

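View pics/w5.png

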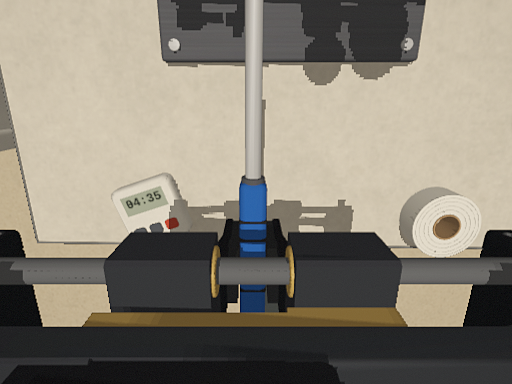

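```bash
python3 - <<'E'
from h import *
for z in(0,.2,.35,.5,.7):print(z,"shelf",ray("top",(250,78),z)[0].round(3),"bottle purple near",ray("top",(180,110),z).round(3),"teal",ray("top",(145,124),z).round(3))
s=[.604,.065,.010]
print(stand2w([-.01,-.008,.225],s)); goto(stand2w([-.01,-.008,.265],s)[0])
E
```

```text
0 shelf 0.97 bottle purple near [0.84  0.125 0.   ] teal [0.783 0.252 0.   ]
0.2 shelf 0.885 bottle purple near [0.772 0.084 0.2  ] teal [0.723 0.193 0.2  ]
0.35 shelf 0.821 bottle purple near [0.722 0.052 0.35 ] teal [0.679 0.149 0.35 ]
0.5 shelf 0.757 bottle purple near [0.671 0.021 0.5  ] teal [0.634 0.105 0.5  ]
0.7 shelf 0.672 bottle purple near [ 0.604 -0.02   0.7  ] teal [0.575 0.046 0.7  ]
[[0.5940805 0.0569004 0.225    ]]
offset cm [  5.37 -16.97 -13.48] rot deg [0. 0. 0.]
```

Call:
drive_tool:
  plan:
    - {"offset":[0,0,-1],"delta_rot":[0,0,0],"jaw":0}
    - {"offset":[0.5,0,-3],"delta_rot":[0,0,0],"jaw":0}
    - {"offset":[1.5,0,-5],"delta_rot":[0,0,0],"jaw":0}
    - {"offset":[2.5,0,-7.5],"delta_rot":[0,0,0],"jaw":0}
    - {"offset":[3.5,0,-10],"delta_rot":[0,0,0],"jaw":0}
    - {"offset":[4.5,0,-12],"delta_rot":[0,0,0],"jaw":0}
    - {"offset":[5.4,0,-13.3],"delta_rot":[0,0,0],"jaw":0}
    - {"offset":[5.4,0,-13.5],"delta_rot":[0,0,0],"jaw":0}

```text
time: 12.08
position: [0.4279, 0.0528, 0.2677]
tool_rot: [0.711, -0.703, 0.003, -0.002]
ft_force: [1.1, 0.5, -0.5]
grip_width: 0.0137
```

Call:
drive_tool:
  plan:
    - {"offset":[0,-1,0],"delta_rot":[0,0,0],"jaw":0}
    - {"offset":[0,-3,0],"delta_rot":[0,0,0],"jaw":0}
    - {"offset":[0,-6,0],"delta_rot":[0,0,0],"jaw":0}
    - {"offset":[0,-9,0],"delta_rot":[0,0,0],"jaw":0}
    - {"offset":[0,-12,0],"delta_rot":[0,0,0],"jaw":0}
    - {"offset":[0,-15,0],"delta_rot":[0,0,0],"jaw":0}
    - {"offset":[0,-16.6,0],"delta_rot":[0,0,0],"jaw":0}
    - {"offset":[0,-17,0],"delta_rot":[0,0,0],"jaw":0}

```text
time: 12.75
position: [0.598, 0.057, 0.2624]
tool_rot: [0.712, -0.702, -0.0, -0.0]
ft_force: [0.6, -0.2, -0.7]
grip_width: 0.013
```

```bash
python3 - <<'E'
from h import *
applied([5.4,-17,-13.5])
im=camera("scene");cv2.imwrite("pics/s6.png",cv2.resize(im[110:225,180:290,::-1],None,fx=5,fy=5,interpolation=cv2.INTER_CUBIC))
im=camera("top");cv2.imwrite("pics/t6.png",cv2.resize(im[70:220,110:270,::-1],None,fx=4,fy=4,interpolation=cv2.INTER_CUBIC))
np.save("wp6.npy",wristpose());im=camera("wrist");cv2.imwrite("pics/w6.png",im[:,:,::-1])
print(get_obs()["position"],get_obs()["ft_force"])
E
```

```text
cmd [0.5943 0.0566 0.2652] meas [0.598  0.057  0.2624] rot err deg [ 0.01 -0.03 -0.04] t 12.75 F [ 0.56 -0.2  -0.66]
[0.59347014 0.0570694  0.26296256] [-0.26995753 -0.51825417 -1.24437697]
```

View pics/s6.png

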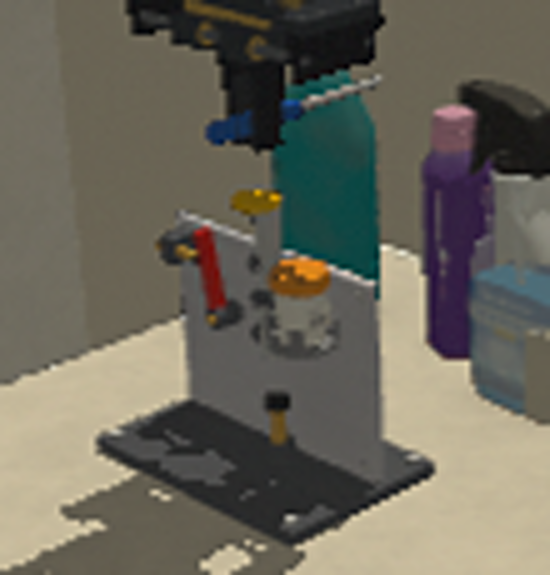

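View pics/t6.png

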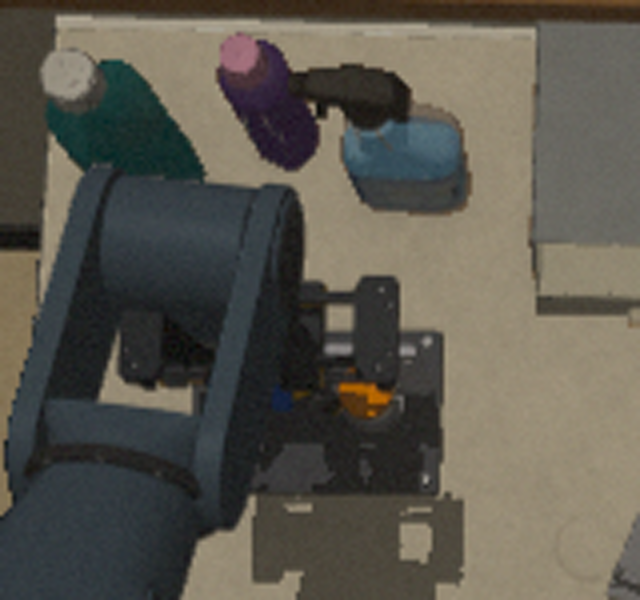

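View pics/w6.png

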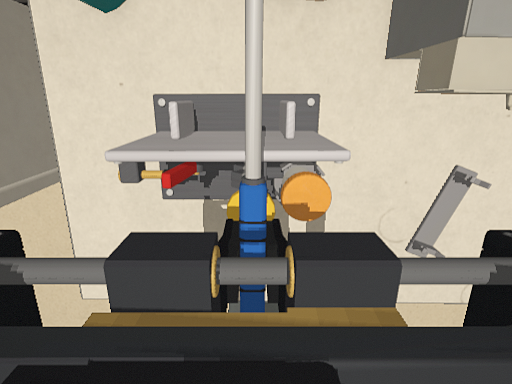

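```bash
python3 - <<'E'
from h import *
P=np.load("wp6.npy");s=[.604,.065,.010]
# note settled pos
print("tab far edge",ray("wrist",(251,190),.225,P),"left",ray("wrist",(227,208),.225,P),"right",ray("wrist",(275,208),.225,P))
print("cup lid",ray("wrist",(306,196),.19,P),stand2w([-.014,-.056,.19],s))
im=cv2.imread("pics/w6.png");cv2.imwrite("pics/c6.png",cv2.resize(im[150:250,190:350],None,fx=5,fy=5,interpolation=cv2.INTER_CUBIC))
E
```

```text
tab far edge [0.6115119  0.05842995 0.225     ] left [0.59775128 0.0754811  0.225     ] right [0.59821636 0.0410603  0.225     ]
cup lid [0.59590482 0.01261219 0.19      ] [[0.59056069 0.0088628  0.19      ]]
```

View pics/c6.png

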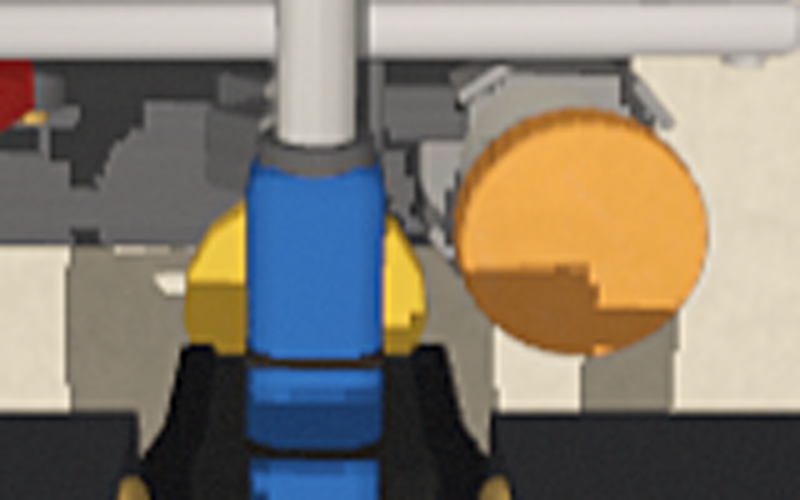

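Call:
drive_tool:
  plan:
    - {"offset":[0,-0.1,0.5],"delta_rot":[0,0,0],"jaw":0}
    - {"offset":[-0.1,-0.1,1],"delta_rot":[0,0,0],"jaw":0}
    - {"offset":[-0.1,-0.1,1.6],"delta_rot":[0,0,0],"jaw":0}
    - {"offset":[-0.1,-0.1,2.1],"delta_rot":[0,0,0],"jaw":0}
    - {"offset":[-0.1,-0.1,2.5],"delta_rot":[0,0,0],"jaw":0}
    - {"offset":[-0.1,-0.1,2.8],"delta_rot":[0,0,0],"jaw":0}
    - {"offset":[-0.1,-0.1,3],"delta_rot":[0,0,0],"jaw":0}
    - {"offset":[-0.1,-0.1,3.1],"delta_rot":[0,0,0],"jaw":0}

```text
time: 13.57
position: [0.5955, 0.0573, 0.2334]
tool_rot: [0.712, -0.702, -0.0, 0.0]
ft_force: [0.8, 0.8, -0.6]
grip_width: 0.0136
```

Call:
drive_tool:
  plan:
    - {"offset":[0,0,0.1],"delta_rot":[0,0,0],"jaw":0}
    - {"offset":[0,0,0.2],"delta_rot":[0,0,0],"jaw":0}
    - {"offset":[0,0,0.3],"delta_rot":[0,0,0],"jaw":0}
    - {"offset":[0,0,0.4],"delta_rot":[0,0,0],"jaw":0}
    - {"offset":[0,0,0.5],"delta_rot":[0,0,0],"jaw":0}
    - {"offset":[0,0,0.6],"delta_rot":[0,0,0],"jaw":0}
    - {"offset":[0,0,0.7],"delta_rot":[0,0,0],"jaw":0}
    - {"offset":[0,0,0.8],"delta_rot":[0,0,0],"jaw":0}

```text
time: 14.23
position: [0.5956, 0.0574, 0.2257]
tool_rot: [0.712, -0.702, 0.0, 0.0]
ft_force: [-0.6, -0.1, -1.1]
grip_width: 0.0137
```

```bash
python3 - <<'E'
from h import *
applied([-.1,-.1,3.9])
print(get_obs()["moment"])
im=camera("scene");cv2.imwrite("pics/s7.png",cv2.resize(im[110:225,180:290,::-1],None,fx=5,fy=5,interpolation=cv2.INTER_CUBIC))
E
```

```text
cmd [0.5953 0.0576 0.2262] meas [0.5956 0.0574 0.2257] rot err deg [0. 0. 0.] t 14.2333 F [-0.6  -0.1  -1.13]
[-0.01401417  0.0178674  -0.01136389]
```

View pics/s7.png

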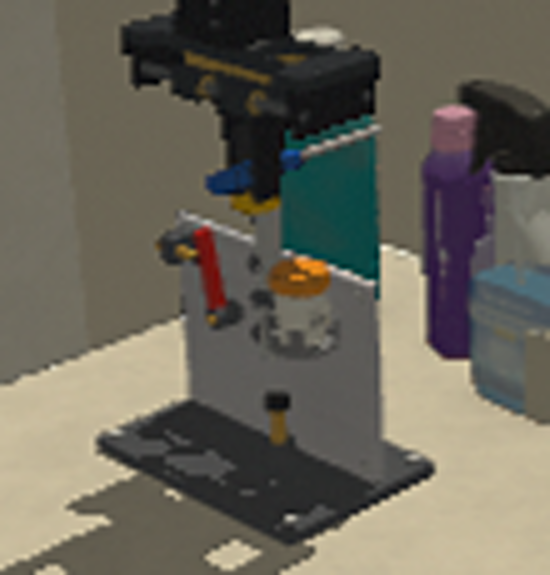

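Call:
drive_tool:
  plan:
    - {"offset":[0,0,0.1],"delta_rot":[0,0,0],"jaw":0}
    - {"offset":[0,0,0.2],"delta_rot":[0,0,0],"jaw":0}
    - {"offset":[0,0,0.3],"delta_rot":[0,0,0],"jaw":0}
    - {"offset":[0,0,0.4],"delta_rot":[0,0,0],"jaw":0}
    - {"offset":[0,0,0.5],"delta_rot":[0,0,0],"jaw":0}
    - {"offset":[0,0,0.6],"delta_rot":[0,0,0],"jaw":0}
    - {"offset":[0,0,0.7],"delta_rot":[0,0,0],"jaw":0}
    - {"offset":[0,0,0.8],"delta_rot":[0,0,0],"jaw":0}

```text
time: 14.95
position: [0.5957, 0.0574, 0.2177]
tool_rot: [0.712, -0.702, 0.0, -0.0]
ft_force: [-0.4, 0.8, 2.0]
grip_width: 0.0134
```

```bash
python3 - <<'E'
from h import *
applied([0,0,.8])
print(get_obs()["moment"])
E
```

```text
cmd [0.5953 0.0576 0.2182] meas [0.5957 0.0574 0.2177] rot err deg [ 0.01 -0.    0.  ] t 14.95 F [-0.38  0.85  2.02]
[0.08657839 0.12880603 0.01477078]
```

Call:
drive_tool:
  plan:
    - {"offset":[0,0,0.12],"delta_rot":[0,0,0],"jaw":0}
    - {"offset":[0,0,0.24],"delta_rot":[0,0,0],"jaw":0}
    - {"offset":[0,0,0.36],"delta_rot":[0,0,0],"jaw":0}
    - {"offset":[0,0,0.48],"delta_rot":[0,0,0],"jaw":0}
    - {"offset":[0,0,0.6],"delta_rot":[0,0,0],"jaw":0}
    - {"offset":[0,0,0.72],"delta_rot":[0,0,0],"jaw":0}
    - {"offset":[0,0,0.84],"delta_rot":[0,0,0],"jaw":0}
    - {"offset":[0,0,0.96],"delta_rot":[0,0,0],"jaw":0}

```text
time: 15.62
position: [0.5957, 0.0574, 0.2081]
tool_rot: [0.712, -0.702, 0.0, -0.0]
ft_force: [-1.3, 0.2, 1.5]
grip_width: 0.0134
```

Call:
drive_tool:
  plan:
    - {"offset":[0,0,0.07],"delta_rot":[0,0,0],"jaw":0}
    - {"offset":[0,0,0.14],"delta_rot":[0,0,0],"jaw":0}
    - {"offset":[0,0,0.21],"delta_rot":[0,0,0],"jaw":0}
    - {"offset":[0,0,0.28],"delta_rot":[0,0,0],"jaw":0}
    - {"offset":[0,0,0.35],"delta_rot":[0,0,0],"jaw":0}
    - {"offset":[0,0,0.42],"delta_rot":[0,0,0],"jaw":0}
    - {"offset":[0,0,0.49],"delta_rot":[0,0,0],"jaw":0}
    - {"offset":[0,0,0.56],"delta_rot":[0,0,0],"jaw":0}

```text
time: 16.28
position: [0.5956, 0.0574, 0.2025]
tool_rot: [0.712, -0.702, 0.0, -0.0]
ft_force: [-0.5, 0.1, 1.1]
grip_width: 0.0136
```

```bash
python3 - <<'E'
from h import *
applied([0,0,1.52])
print(get_obs()["moment"])
E
```

```text
cmd [0.5953 0.0576 0.203 ] meas [0.5956 0.0574 0.2025] rot err deg [ 0.01 -0.    0.  ] t 16.2833 F [-0.45  0.08  1.15]
[0.00620603 0.09849868 0.02333745]
```

Call:
drive_tool:
  plan:
    - {"offset":[0,0,0.05],"delta_rot":[0,0,0],"jaw":0}
    - {"offset":[0,0,0.1],"delta_rot":[0,0,0],"jaw":0}
    - {"offset":[0,0,0.15],"delta_rot":[0,0,0],"jaw":0}
    - {"offset":[0,0,0.2],"delta_rot":[0,0,0],"jaw":0}
    - {"offset":[0,0,0.25],"delta_rot":[0,0,0],"jaw":0}
    - {"offset":[0,0,0.3],"delta_rot":[0,0,0],"jaw":0}
    - {"offset":[0,0,0.35],"delta_rot":[0,0,0],"jaw":0}
    - {"offset":[0,0,0.4],"delta_rot":[0,0,0],"jaw":0}

```text
time: 16.95
position: [0.5957, 0.0574, 0.1985]
tool_rot: [0.712, -0.702, 0.0, -0.0]
ft_force: [-0.8, -0.4, 1.3]
grip_width: 0.0133
```

Call:
drive_tool:
  plan:
    - {"offset":[0,0,0.05],"delta_rot":[0,0,0],"jaw":0}
    - {"offset":[0,0,0.1],"delta_rot":[0,0,0],"jaw":0}
    - {"offset":[0,0,0.15],"delta_rot":[0,0,0],"jaw":0}
    - {"offset":[0,0,0.2],"delta_rot":[0,0,0],"jaw":0}
    - {"offset":[0,0,0.25],"delta_rot":[0,0,0],"jaw":0}
    - {"offset":[0,0,0.3],"delta_rot":[0,0,0],"jaw":0}
    - {"offset":[0,0,0.35],"delta_rot":[0,0,0],"jaw":0}
    - {"offset":[0,0,0.4],"delta_rot":[0,0,0],"jaw":0}

```text
time: 17.62
position: [0.5957, 0.0574, 0.1945]
tool_rot: [0.712, -0.702, 0.0, -0.0]
ft_force: [0.6, -0.5, 1.6]
grip_width: 0.0135
```

Call:
drive_tool:
  plan:
    - {"offset":[0,0,0.05],"delta_rot":[0,0,0],"jaw":0}
    - {"offset":[0,0,0.1],"delta_rot":[0,0,0],"jaw":0}
    - {"offset":[0,0,0.15],"delta_rot":[0,0,0],"jaw":0}
    - {"offset":[0,0,0.2],"delta_rot":[0,0,0],"jaw":0}
    - {"offset":[0,0,0.25],"delta_rot":[0,0,0],"jaw":0}
    - {"offset":[0,0,0.3],"delta_rot":[0,0,0],"jaw":0}
    - {"offset":[0,0,0.35],"delta_rot":[0,0,0],"jaw":0}
    - {"offset":[0,0,0.4],"delta_rot":[0,0,0],"jaw":0}

```text
time: 18.28
position: [0.5957, 0.0574, 0.1905]
tool_rot: [0.712, -0.702, 0.0, -0.0]
ft_force: [0.4, 0.9, 1.5]
grip_width: 0.0134
```

Call:
drive_tool:
  plan:
    - {"offset":[0,0,0.05],"delta_rot":[0,0,0],"jaw":0}
    - {"offset":[0,0,0.1],"delta_rot":[0,0,0],"jaw":0}
    - {"offset":[0,0,0.15],"delta_rot":[0,0,0],"jaw":0}
    - {"offset":[0,0,0.2],"delta_rot":[0,0,0],"jaw":0}
    - {"offset":[0,0,0.25],"delta_rot":[0,0,0],"jaw":0}
    - {"offset":[0,0,0.3],"delta_rot":[0,0,0],"jaw":0}
    - {"offset":[0,0,0.35],"delta_rot":[0,0,0],"jaw":0}
    - {"offset":[0,0,0.4],"delta_rot":[0,0,0],"jaw":0}

```text
time: 18.95
position: [0.5957, 0.0574, 0.1871]
tool_rot: [0.712, -0.702, 0.0, -0.0]
ft_force: [-0.7, 0.4, 6.4]
grip_width: 0.0135
```

Call:
drive_tool:
  plan:
    - {"offset":[0,0,0.05],"delta_rot":[0,0,0],"jaw":0}
    - {"offset":[0,0,0.05],"delta_rot":[0,0,0],"jaw":0}
    - {"offset":[0,0,0.05],"delta_rot":[0,0,0],"jaw":0}
    - {"offset":[0,0,0.05],"delta_rot":[0,0,0],"jaw":0}
    - {"offset":[0,0,0.05],"delta_rot":[0,0,0],"jaw":0}
    - {"offset":[0,0,0.05],"delta_rot":[0,0,0],"jaw":0}
    - {"offset":[0,0,0.05],"delta_rot":[0,0,0],"jaw":0}
    - {"offset":[0,0,0.05],"delta_rot":[0,0,0],"jaw":0}

```text
time: 19.62
position: [0.5957, 0.0574, 0.1867]
tool_rot: [0.712, -0.702, 0.0, -0.0]
ft_force: [-1.3, 0.6, 6.2]
grip_width: 0.0131
```

```bash
python3 - <<'E'
from h import *
applied([0,0,1.65])
im=camera("scene");cv2.imwrite("pics/s8.png",cv2.resize(im[110:225,180:290,::-1],None,fx=5,fy=5,interpolation=cv2.INTER_CUBIC))
E
```

```text
cmd [0.5953 0.0576 0.1865] meas [0.5957 0.0574 0.1867] rot err deg [0.03 0.   0.  ] t 19.6167 F [-1.34  0.65  6.21]
```

View pics/s8.png

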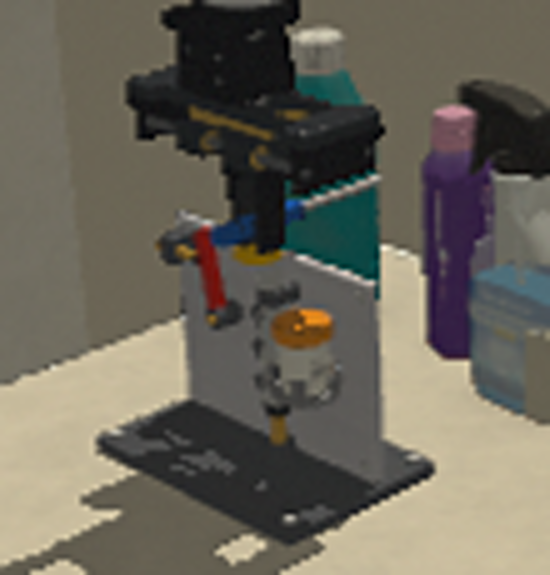

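Call:
drive_tool:
  plan:
    - {"offset":[0,0,-0.1],"delta_rot":[0,0,0],"jaw":0}
    - {"offset":[0,0,-0.3],"delta_rot":[0,0,0],"jaw":0}
    - {"offset":[0,0,-0.7],"delta_rot":[0,0,0],"jaw":0}
    - {"offset":[0,0,-1.5],"delta_rot":[0,0,0],"jaw":0}
    - {"offset":[0,0,-3],"delta_rot":[0,0,0],"jaw":0}
    - {"offset":[0,0,-4.5],"delta_rot":[0,0,0],"jaw":0}
    - {"offset":[0,0,-5.5],"delta_rot":[0,0,0],"jaw":0}
    - {"offset":[0,0,-6],"delta_rot":[0,0,0],"jaw":0}

```text
time: 20.33
position: [0.5965, 0.0573, 0.248]
tool_rot: [0.712, -0.702, 0.001, -0.001]
ft_force: [-0.8, 0.3, -0.8]
grip_width: 0.0133
```

```bash
python3 - <<'E'
from h import *
applied([0,0,-6])
np.save("wp9.npy",wristpose());im=camera("wrist");cv2.imwrite("pics/w9.png",im[:,:,::-1])
im=camera("scene");cv2.imwrite("pics/s9.png",cv2.resize(im[110:225,180:290,::-1],None,fx=5,fy=5,interpolation=cv2.INTER_CUBIC))
goto([.4894,-.2213,.12],down(-109.86))
E
```

```text
cmd [0.5953 0.0576 0.2465] meas [0.5965 0.0573 0.248 ] rot err deg [ 0.18  0.02 -0.  ] t 20.3333 F [-0.79  0.31 -0.83]
offset cm [27.75 10.96 12.65] rot deg [-0.   -0.   20.62]
```

View pics/s9.png

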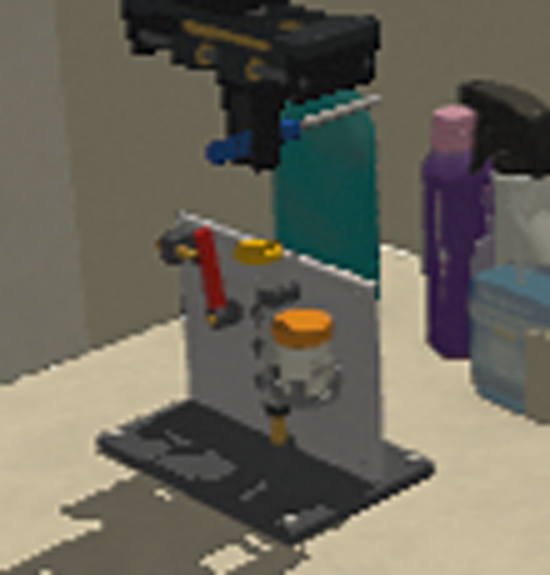

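View pics/w9.png

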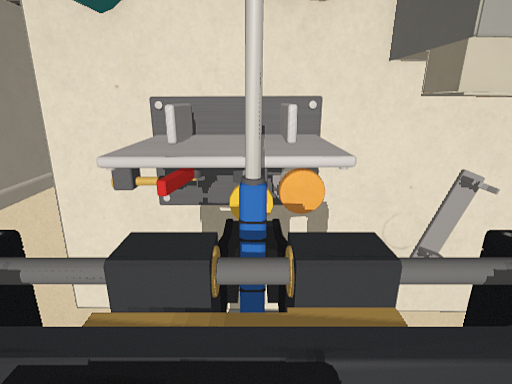

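Call:
drive_tool:
  plan:
    - {"offset":[0.5,0.5,0],"delta_rot":[0,0,1],"jaw":0}
    - {"offset":[2,1.5,0],"delta_rot":[0,0,3],"jaw":0}
    - {"offset":[4.5,3,0],"delta_rot":[0,0,6],"jaw":0}
    - {"offset":[7.5,4.5,0],"delta_rot":[0,0,9],"jaw":0}
    - {"offset":[10.5,6,0.5],"delta_rot":[0,0,12],"jaw":0}
    - {"offset":[13.5,7.5,1.5],"delta_rot":[0,0,15],"jaw":0}
    - {"offset":[16.5,8.5,2.5],"delta_rot":[0,0,18],"jaw":0}
    - {"offset":[19.5,9.5,3.5],"delta_rot":[0,0,20.6],"jaw":0}

```text
time: 21.1
position: [0.5011, -0.1398, 0.21]
tool_rot: [-0.573, 0.819, 0.001, -0.001]
ft_force: [0.1, -0.9, -0.7]
grip_width: 0.0133
```

```bash
python3 - <<'E'
from h import *
applied([19.5,9.5,3.5],[0,0,20.6])
goto([.4894,-.2213,.09],down(-109.86))
E
```

```text
cmd [ 0.5029 -0.1387  0.2115] meas [ 0.5011 -0.1398  0.21  ] rot err deg [-0.12 -0.    0.18] t 21.1 F [ 0.14 -0.87 -0.69]
offset cm [ 8.23 -1.53 12.15] rot deg [-0.   -0.    0.02]
```

Call:
drive_tool:
  plan:
    - {"offset":[2,-0.4,1],"delta_rot":[0,0,0],"jaw":0}
    - {"offset":[4.5,-0.8,3],"delta_rot":[0,0,0],"jaw":0}
    - {"offset":[6.8,-1.2,5.5],"delta_rot":[0,0,0],"jaw":0}
    - {"offset":[8.2,-1.5,8],"delta_rot":[0,0,0],"jaw":0}
    - {"offset":[8.2,-1.5,10],"delta_rot":[0,0,0],"jaw":0}
    - {"offset":[8.2,-1.5,11.4],"delta_rot":[0,0,0],"jaw":0}
    - {"offset":[8.2,-1.5,12.1],"delta_rot":[0,0,0],"jaw":0}
    - {"offset":[8.2,-1.5,12.1],"delta_rot":[0,0,0],"jaw":0}

```text
time: 21.77
position: [0.4875, -0.2202, 0.0879]
tool_rot: [-0.574, 0.819, 0.003, -0.001]
ft_force: [-0.3, -0.2, -0.9]
grip_width: 0.0134
```

```bash
python3 - <<'E'
from h import *
applied([8.2,-1.5,12.1])
im=camera("wrist");cv2.imwrite("pics/w10.png",im[:,:,::-1])
im=camera("top");cv2.imwrite("pics/t10.png",cv2.resize(im[160:235,235:315,::-1],None,fx=7.5,fy=7.5,interpolation=cv2.INTER_CUBIC))
print(get_obs()["position"])
goto([.4894,-.2213,.018])
E
```

```text
cmd [ 0.4892 -0.2209  0.0905] meas [ 0.4875 -0.2202  0.0879] rot err deg [-0.31 -0.08  0.05] t 21.7667 F [-0.34 -0.17 -0.89]
[ 0.48929    -0.2209158   0.09004707]
offset cm [ 0.03 -0.03  7.25] rot deg [0. 0. 0.]
```

View pics/w10.png

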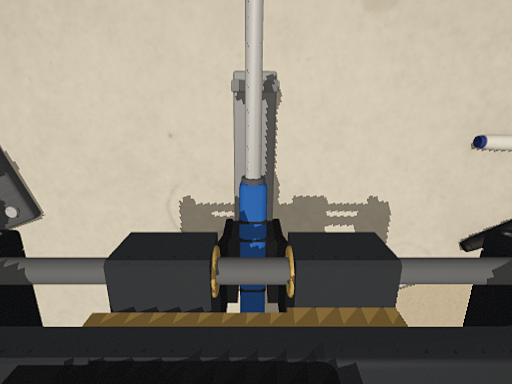

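View pics/t10.png

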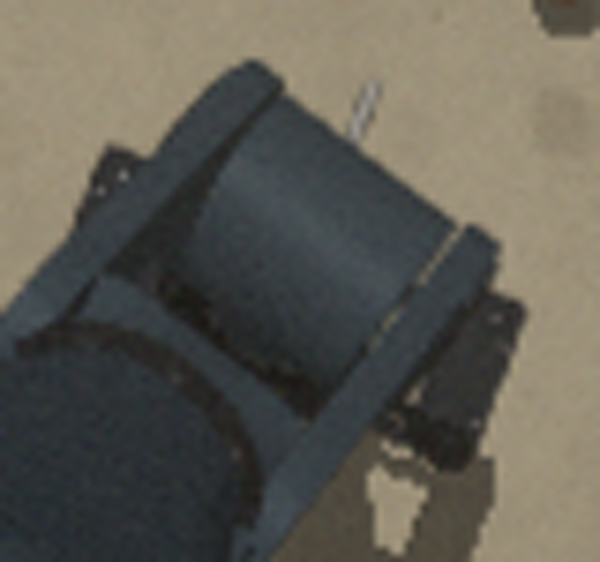

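Call:
drive_tool:
  plan:
    - {"offset":[0,0,1.5],"delta_rot":[0,0,0],"jaw":0}
    - {"offset":[0,0,3],"delta_rot":[0,0,0],"jaw":0}
    - {"offset":[0,0,4.2],"delta_rot":[0,0,0],"jaw":0}
    - {"offset":[0,0,5.2],"delta_rot":[0,0,0],"jaw":0}
    - {"offset":[0,0,5.9],"delta_rot":[0,0,0],"jaw":0}
    - {"offset":[0,0,6.4],"delta_rot":[0,0,0],"jaw":0}
    - {"offset":[0,0,6.7],"delta_rot":[0,0,0],"jaw":0}
    - {"offset":[0,0,6.8],"delta_rot":[0,0,0],"jaw":0}

```text
time: 22.53
position: [0.4896, -0.2211, 0.022]
tool_rot: [-0.575, 0.818, -0.0, 0.0]
ft_force: [-0.2, 0.3, -1.4]
grip_width: 0.0131
```

Call:
drive_tool:
  plan:
    - {"offset":[0.03,-0.03,0.05],"delta_rot":[0,0,0],"jaw":0}
    - {"offset":[0.03,-0.03,0.1],"delta_rot":[0,0,0],"jaw":0}
    - {"offset":[0.03,-0.03,0.15],"delta_rot":[0,0,0],"jaw":0}
    - {"offset":[0.03,-0.03,0.2],"delta_rot":[0,0,0],"jaw":0}
    - {"offset":[0.03,-0.03,0.25],"delta_rot":[0,0,0],"jaw":0}
    - {"offset":[0.03,-0.03,0.3],"delta_rot":[0,0,0],"jaw":0}
    - {"offset":[0.03,-0.03,0.35],"delta_rot":[0,0,0],"jaw":0}
    - {"offset":[0.03,-0.03,0.35],"delta_rot":[0,0,0],"jaw":0}

```text
time: 23.2
position: [0.4896, -0.2214, 0.0185]
tool_rot: [-0.575, 0.818, 0.0, -0.0]
ft_force: [0.7, 0.5, 0.2]
grip_width: 0.0134
```

```bash
python3 - <<'E'
from h import *
applied([.03,-.03,7.15])
print(get_obs()["moment"])
im=camera("wrist");cv2.imwrite("pics/w11.png",im[:,:,::-1])
E
```

```text
cmd [ 0.4894 -0.2213  0.019 ] meas [ 0.4896 -0.2214  0.0185] rot err deg [-0.01 -0.    0.  ] t 23.2 F [0.67 0.51 0.23]
[0.0469355  0.02953244 0.00991511]
```

View pics/w11.png

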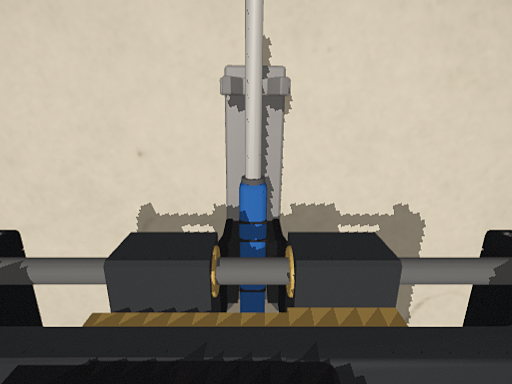

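Contact is just starting and the view matches the grasp picture. I'll lower the last 0.5 mm and open gently.

Call:
drive_tool:
  plan:
    - {"offset":[0,0,0.05],"delta_rot":[0,0,0],"jaw":0}
    - {"offset":[0,0,0.05],"delta_rot":[0,0,0],"jaw":0}
    - {"offset":[0,0,0.05],"delta_rot":[0,0,0],"jaw":0.8}
    - {"offset":[0,0,0.05],"delta_rot":[0,0,0],"jaw":1.3}
    - {"offset":[0,0,0.05],"delta_rot":[0,0,0],"jaw":1.5}
    - {"offset":[0,0,0.05],"delta_rot":[0,0,0],"jaw":1.8}
    - {"offset":[0,0,0.05],"delta_rot":[0,0,0],"jaw":2.4}
    - {"offset":[0,0,0.05],"delta_rot":[0,0,0],"jaw":3.2}
  squeeze: 10

```text
time: 23.92
position: [0.4897, -0.2215, 0.018]
tool_rot: [-0.575, 0.818, 0.0, 0.0]
ft_force: [-0.1, -0.6, 0.4]
grip_width: 0.024
```

Call:
drive_tool:
  plan:
    - {"offset":[0,0,0.05],"delta_rot":[0,0,0],"jaw":3.6}
    - {"offset":[0,0,0.05],"delta_rot":[0,0,0],"jaw":4}
    - {"offset":[0,0,0],"delta_rot":[0,0,0],"jaw":4}
    - {"offset":[0,0,-0.5],"delta_rot":[0,0,0],"jaw":4}
    - {"offset":[0,0,-1.5],"delta_rot":[0,0,0],"jaw":4}
    - {"offset":[0,0,-3.5],"delta_rot":[0,0,0],"jaw":4}
    - {"offset":[0,0,-6],"delta_rot":[0,0,0],"jaw":4}
    - {"offset":[0,0,-9],"delta_rot":[0,0,0],"jaw":4}

```text
time: 24.58
position: [0.4888, -0.2209, 0.1088]
tool_rot: [-0.575, 0.818, 0.001, -0.0]
ft_force: [0.8, -0.8, -0.8]
grip_width: 0.0402
```

Call:
drive_tool:
  plan:
    - {"offset":[0,0,-2],"delta_rot":[0,0,0],"jaw":4}
    - {"offset":[0,0,-4],"delta_rot":[0,0,0],"jaw":4}
    - {"offset":[0,0,-6],"delta_rot":[0,0,0],"jaw":4}
    - {"offset":[0,0,-7],"delta_rot":[0,0,0],"jaw":4}
    - {"offset":[0,0,-7.2],"delta_rot":[0,0,0],"jaw":4}
    - {"offset":[0,0,-7.2],"delta_rot":[0,0,0],"jaw":4}
    - {"offset":[0,0,-7.2],"delta_rot":[0,0,0],"jaw":4}
    - {"offset":[0,0,-7.2],"delta_rot":[0,0,0],"jaw":4}

```text
time: 25.25
position: [0.4888, -0.2209, 0.1788]
tool_rot: [-0.575, 0.818, 0.001, -0.0]
ft_force: [0.1, -0.6, -0.2]
grip_width: 0.0397
```

```bash
python3 - <<'E'
from h import *
applied([0,0,.05]);applied([0,0,-16.2])
im=camera("wrist");np.save("wp12.npy",wristpose());cv2.imwrite("pics/w12.png",im[:,:,::-1])
im=camera("scene");cv2.imwrite("pics/s12.png",cv2.resize(im[110:225,180:290,::-1],None,fx=5,fy=5,interpolation=cv2.INTER_CUBIC))
E
```

```text
cmd [ 0.4894 -0.2213  0.0185] meas [ 0.4888 -0.2209  0.1788] rot err deg [-0.16 -0.05  0.  ] t 25.25 F [ 0.05 -0.59 -0.21]
cmd [ 0.4894 -0.2213  0.1805] meas [ 0.4888 -0.2209  0.1788] rot err deg [-0.16 -0.05  0.  ] t 25.25 F [ 0.05 -0.59 -0.21]
```

View pics/w12.png

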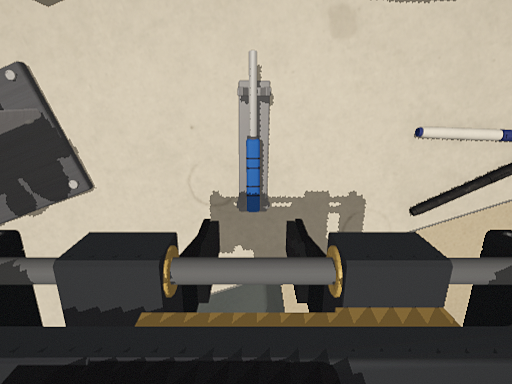

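View pics/s12.png

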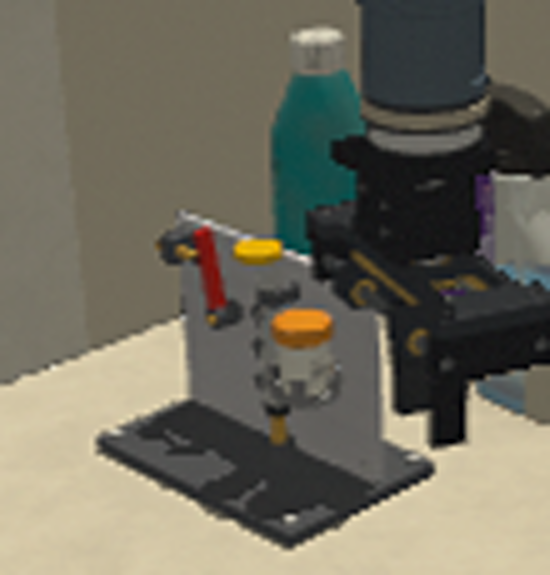

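```bash
python3 - <<'E'
import cv2
im=cv2.imread("pics/w12.png")
cv2.imwrite("pics/c12.png",cv2.resize(im[40:220,190:310],None,fx=5,fy=3.3,interpolation=cv2.INTER_CUBIC))
from h import *
im=camera("top");cv2.imwrite("pics/t12.png",cv2.resize(im[135:235,140:310,::-1],None,fx=4.5,fy=4.5,interpolation=cv2.INTER_CUBIC))
E
```

```text
(no output)
```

View pics/c12.png

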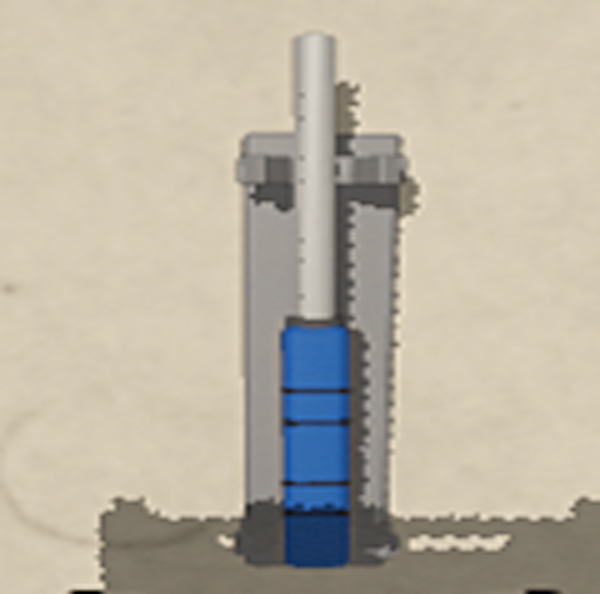

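View pics/t12.png

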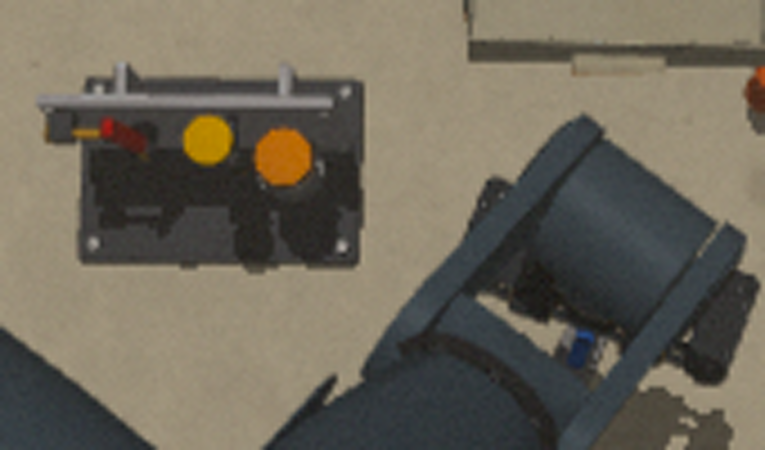

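The rod is seated straight and centred in both cradles. The pawl is back at the stop screw, the carriage is down on the buffer, and the arm is clear.

```bash
python3 - <<'E'
from rig import *
print(hand_in())
E
```

```text
the job is handed in; nothing more can be done
None
```

The job is done and handed in at about 25 s on the robot's clock (limit 61 s). The pawl is back at its stop screw, the carriage is down on the buffer, and the rod is back in its rest.

- **Pawl:** I put the rod's steel end under the arm and swung it over. At the stop the rod force rose from about 2 N to about 6 N and was held for over 0.5 s, which works out to roughly 4 N on the rubber tip. That is the low end of the 4–9 N asked for. When I advanced another 1 mm the force did not rise, because the rod turned slightly in the grip. It was straight again once I backed off.
- **Carriage:** I pressed the yellow tab with the fingertips closed round the rod, at about 14 mm/s or slower. It took about 3 N through the guide. After about 38 mm of travel the force rose to about 7 N, roughly 4–5 N on the pad, and I held it there for over 0.6 s. The cup lid was in the same image position after release.
- **Rod:** It lies straight and centred in both cradles, matching the picture taken before I picked it up.

The last pictures show the pawl at the screw, the carriage on its buffer, and the gripper clear above the rest. I touched nothing else on the worktop. The buffer and stop contacts were judged from wrist force and pictures only. No check failed.

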